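# Press the closed moulds in the screw press

## Task

Load all the small closed plaster moulds into the bays of the press's sled, slide the sled home under the platen and wind the handwheel clockwise through at least a full turn so that the platen bears on every mould. Then wind it back through a full turn, draw the sled out, and lay all the moulds flat on the plywood drying board, leaving the other things on the bench alone.

Things in the scene. Friction and masses are not known exactly. Their poses are not given: they have to be found in the camera images.
- mould1: a small closed two-part plaster mould, a white block 58 (its x) x 44 (its y) x 38 mm high with a dark seam line round its sides and a green pour hole on top; 0.13 kg; all moulds are alike and a half turn about z makes no difference. Origin: centre of its underside, z up. 2 or 3 moulds are present, the others are absent (None)
- mould2: a small closed two-part plaster mould, a white block 58 (its x) x 44 (its y) x 38 mm high with a dark seam line round its sides and a green pour hole on top; 0.13 kg; all moulds are alike and a half turn about z makes no difference. Origin: centre of its underside, z up. 2 or 3 moulds are present, the others are absent (None)
- mould3: a small closed two-part plaster mould, a white block 58 (its x) x 44 (its y) x 38 mm high with a dark seam line round its sides and a green pour hole on top; 0.13 kg; all moulds are alike and a half turn about z makes no difference. Origin: centre of its underside, z up. 2 or 3 moulds are present, the others are absent (None)
- bay1 (a point): centre of the floor of the inner bay (nearest the press) of the sled. Each bay is a shallow recess 68 mm (x, across the sled) x 54 mm (y, along it) with 6 mm thick rims standing 8 mm above its floor; the three bays are 60 mm apart in a row along y. The point moves with the sled; x, y, z are the sled's axes, +y points from the press out to the handle
- bay2 (a point): centre of the floor of the middle bay of the sled. Each bay is a shallow recess 68 mm (x, across the sled) x 54 mm (y, along it) with 6 mm thick rims standing 8 mm above its floor; the three bays are 60 mm apart in a row along y. The point moves with the sled; x, y, z are the sled's axes, +y points from the press out to the handle
- bay3 (a point): centre of the floor of the outer bay (nearest the handle) of the sled. Each bay is a shallow recess 68 mm (x, across the sled) x 54 mm (y, along it) with 6 mm thick rims standing 8 mm above its floor; the three bays are 60 mm apart in a row along y. The point moves with the sled; x, y, z are the sled's axes, +y points from the press out to the handle
- sled_handle (a point): centre of the top of the sled's handle, an upright black post 22 mm in diameter whose grip reaches from 56 mm below this point up to it; 150 mm along +y of bay2, fixed to the sled, 94 mm above the table at its top
- sled (a joint): travel of the sled along its straight guide, m: 0 = fully out (loading position), 0.25 = fully home under the platen against its stop; it moves towards the sled's -y as the value grows, stays where it is left, friction about 2 N
- wheel (a joint): turn of the press's handwheel, rad: grows clockwise seen from above; below 0.1 the platen is fully raised, at 5.8 it meets the moulds, 6.28 or more presses them; stops at -0.7 and 6.9. 24 mm of platen travel a turn; stays where it is left; about 0.07 to 0.12 N m
- wheel_axis (a point): centre of the handwheel on its upright axis, 192 mm above the table and on the press's screw; the wheel is a dark steel ring of 154 mm outside diameter with three spokes, 14 mm thick. Axes: those of the press (x across, y along the sled's guide)
- crank_knob (a point): centre of the top of the wheel's crank knob, a black upright grip 22 mm in diameter and 48 mm tall that turns freely on its own pin, 60 mm from the wheel axis; its top is 250 mm above the table. At joint value 0 it lies on the -x side of wheel_axis (press axes) and moves clockwise as the value grows
- platen: the press's steel platen, 66 x 178 x 12 mm, origin at the centre of its underside, 82 mm above the table at wheel value 0 (22 mm above the tops of moulds in the sled); it is sprung and yields upwards a few mm. The press's green column stands on the far side (press +x, from 70 mm off the axis) and its arm, 50 mm wide, overhangs the platen between 125 and 160 mm above the table
- board: the plywood drying board, 260 (its x) x 160 (its y) x 10 mm thick, fixed to the table; origin at the centre of its underside
- scraper: a bystander, not part of the job: a red-handled steel scraper lying on the bench, 180 mm long, along its x
- offcut: a bystander, not part of the job: a low round plaster offcut, 48 mm across, 21 mm high
- tub: a bystander, not part of the job: a yellow mixing cup, 84 mm across, 62 mm high
- plug: a bystander, not part of the job: a round plaster plug, 52 mm across, 34 mm high
- spatula: a bystander, not part of the job: a wooden-handled flat spatula about 250 mm long lying on the bench, along its x

How it is judged:
By the outcome, as a careful person would: the job done as asked, in the order asked, and still so for the second after the job is handed in, with the robot touching nothing.
Of mould1, mould2, mould3 only 2 to 3 are there at a start; the rules pass over those that are not, and their reading is None.
At some moment in a run one of mould1, mould2, mould3 may be knocked a few centimetres aside while the robot is not near it.
Once in a run the grip may slacken for a moment while it holds something.
It also fails if it takes over 210 s, if anything falls off the work surface, if the arm or the gripper's body presses on something with over 40 N, if the wrist force passes 120 N, or if a joint passes its speed limit or range.

## Robot

A 6-joint arm with a two-finger parallel gripper is mounted at the origin on the work surface. World frame = base frame: x ahead of the robot, y to its left, z up, the work surface at z = 0. Lengths are in m, angles in rad, forces in N, time in s.
With the tool pointing down it reaches from about 0.35 to 0.975 m from the base axis. Payload 4.9 kg.
Tool frame: the origin (TCP) lies at the very end of the fingers, on their centre line; the grasp point (between the pads) lies 19 mm behind it; z points along the fingers, y is the line along which they close (so a half turn about z gives the same grasp; the last joint's range is limited). The gripper opens to 85 mm and grips with 20 to 120 N. Pads are 22 mm wide; open, the fingers measure 114 mm over their backs; the gripper's body (76 mm by 85 mm) begins 54 mm behind the grasp point. The pads swing forward as they close: fully open they stand 13 mm farther back than shut.
Start: joints at [1.152, 0.053, 1.613, -0, 1.476, -0.119], TCP at [0.185, 0.597, 0.231] pointing down, gripper open.
Joint ranges: [-3.01, 3.01], [-1.01, 2.22], [0.06, 2.58], [-1.02, 4.17], [0.09, 2.62], [-3.14, 3.14]. Speed limits (rad/s): [2.57, 2.57, 3.14, 3.14, 3.14, 3.14].

## Interface

Orientations are given as a unit quaternion [w, x, y, z].
In Python, from plant import manip gives the robot as it stands.
- The arm moves only by the tool send_rows, never from a script. Its argument "increments" is a list of rows, each an object of numbers: "claw": the closure, from -1 (fully open) to 1 (shut); "dx", "dy", "dz": the shift along the tool's x, y, z in units of 0.5 m (1.0 is 0.5 m); "yaw": the turn about the tool's z in units of 1.5 rad (1.0 is 1.5 rad). A call has 1 to 20 rows; each row is the pose to reach, as a shift and turn from the pose commanded when the call began, along the tool's axes at that moment; what a row does not reach only later rows make up. A row lasts 1/8 s, in which the tool goes at most 62.5 mm and 10.7 degrees, less where a joint would pass 70% of its speed; a pose out of reach is approached as far as the arm can. A call with a number of a shift or a turn outside -1 to 1 is refused whole. A call with a gripper value outside its range is refused whole. The fingers move at their own pace and stop on an object; the grip force is fixed at half the most. Time passes only in rows, so rows that repeat a pose let the fingers close. It gives the time, the measured TCP pose, the force, the opening and the grip force at its end, in the units of the state.
- manip.state(): the state, without advancing time (a new reading comes with each control period).
- manip.grab_frame(name): name is "scene" or "top" or "wrist"; returns the picture (420x560x3 uint8, red, green, blue); there is no depth.
- manip.camera_params(name): a dict with "camera_matrix" (3x3 intrinsics, pixels), "k1" (the pictures are not rectified: a ray, as slopes to the right and down, at radius r is drawn at 1 + k1 r^2 times it, then the intrinsics apply), "extrinsics" (4x4, takes a point from world to camera coordinates); the wrist camera has in their place "tool_from_camera" (4x4, takes a point from camera to tool coordinates, whose origin is the TCP and whose axes are the flange's). Camera axes: x right, y down, z forward; pixel columns grow to the right and rows downward; lengths in m; the calibration is good to about 2 mm. A picture is of the moment at which its call begins: read the wrist's pose just before it. camera_params takes no time and is no camera call.
- manip.job_done(): hands the job in; it is judged then, once.
The state is a dict: "time": time; "joint_pos": joint angles; "joint_vel": joint speeds; "joint_efforts": joint torques, N m; "tool_pos": TCP position; "tool_rot": TCP orientation; "contact_force": force on the tool from outside, world axes, zero at the start; "ft_torque": the same for the moment, N m; "gripper_width": opening from 0.0 (shut) to 1.0 (fully open); "grasp_force": force on a finger pad.
Only numpy, scipy, OpenCV 4.12 (cv2) and the standard library are available. Lean on these libraries where they do the work, as an engineer would, in place of code of your own. Each camera call takes 0.05 s, during which the arm holds its last target. There are 200 camera calls.

## Working session

There is one attempt and no reset: what is moved stays moved. The work goes in short steps, Python scripts to look and compute and a tool call to move; the robot and the scene stay as the last step left them, time stands still between calls to the robot, and variables do not carry over. Pictures are saved under pics/ and viewed, at most 14 in all, crops included, and the job is handed in when it is done.

Besides the shell and the picture viewer there is one more tool, called after "Request:" as name(argument=value, ...), one argument or row to a line, values as JSON. send_rows: Moves the arm, as the interface text tells. Shifts and turns lie within -1 to 1; 1 stands for 0.5 m of shift or 1.5 rad of turn. Its arguments: {"type":"object","properties":{"increments":{"type":"array","items":{"type":"object","properties":{"claw":{"type":"number"},"dx":{"type":"number"},"dy":{"type":"number"},"dz":{"type":"number"},"yaw":{"type":"number"}}}}},"required":["increments"]}

```bash
ls; mkdir -p pics; python3 - <<'E'
from plant import manip
import cv2
for n in("scene","top"):
    cv2.imwrite(f"pics/{n}0.png",manip.grab_frame(n)[:,:,::-1])
    print(manip.camera_params(n))
print(manip.camera_params("wrist"));print(manip.state())
E
```

```text
pics
{'camera_matrix': array([[388.86506611,   0.        , 275.35173658],
       [  0.        , 388.86506611, 212.46483506],
       [  0.        ,   0.        ,   1.        ]]), 'k1': 0.003491700014076511, 'extrinsics': array([[-8.52255384e-01,  5.23125103e-01, -9.41456700e-04,
         3.99698881e-01],
       [ 3.21097289e-01,  5.21696945e-01, -7.90397892e-01,
        -2.24104259e-02],
       [-4.12985824e-01, -6.73923159e-01, -6.12593083e-01,
         1.26266965e+00],
       [ 0.00000000e+00,  0.00000000e+00,  0.00000000e+00,
         1.00000000e+00]])}
{'camera_matrix': array([[409.70374545,   0.        , 279.16058917],
       [  0.        , 409.70374545, 208.39544931],
       [  0.        ,   0.        ,   1.        ]]), 'k1': -0.10838676243367265, 'extrinsics': array([[ 2.93181389e-02, -9.99569581e-01,  1.04820555e-03,
        -2.49316727e-02],
       [-9.87870221e-01, -2.91349331e-02, -1.52524040e-01,
         5.02089350e-01],
       [ 1.52488930e-01,  3.43622994e-03, -9.88299205e-01,
         1.31005214e+00],
       [ 0.00000000e+00,  0.00000000e+00,  0.00000000e+00,
         
[... 597 characters left out ...]
joint_pos': array([ 1.15201898e+00,  5.32893663e-02,  1.61411667e+00, -6.72757178e-06,
        1.47601706e+00, -1.19007238e-01]), 'joint_vel': array([ 0.00128447, -0.00204811, -0.00268048,  0.00121627,  0.00161093,
       -0.0012891 ]), 'joint_efforts': array([ 1.66002678e-06, -3.94908178e+01, -3.71361601e+01, -1.57443424e-04,
        3.97659969e-03, -1.75434639e-05]), 'tool_pos': array([0.18434288, 0.5966189 , 0.23021079]), 'tool_rot': array([-2.39912063e-04,  1.49324094e-01,  9.88787883e-01, -8.83219675e-04]), 'contact_force': array([ 0.30948898, -0.12503377, -0.48754465]), 'ft_torque': array([ 0.04842763, -0.02959797, -0.02177261]), 'grasp_force': 0.0, 'gripper_width': 0.9966012917392324}
```

View pics/top0.png

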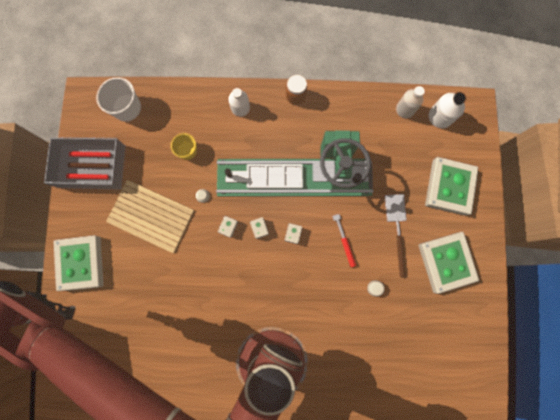

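View pics/scene0.png

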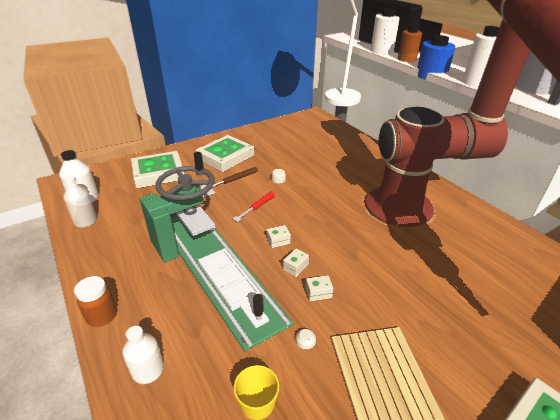

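```bash
cat > h.py <<'E'
from plant import manip
import numpy as np, cv2
from scipy.spatial.transform import Rotation as R
def cam(n):
    p=manip.camera_params(n)
    if n!="wrist": E=p["extrinsics"]
    else:
        s=manip.state();T=np.eye(4);T[:3,:3]=R.from_quat(s["tool_rot"],scalar_first=True).as_matrix();T[:3,3]=s["tool_pos"]
        E=np.linalg.inv(T@p["tool_from_camera"])
    return p["camera_matrix"],p["k1"],E
def pix2w(c,uv,z):
    K,k,E=c
    d=(np.array(uv,float)-K[:2,2])/K[0,0]; m=d.copy()
    for _ in range(20): m=d/(1+k*(m@m))
    r=E[:3,:3].T@np.array([*m,1]); o=-E[:3,:3].T@E[:3,3]
    return o+r*(z-o[2])/r[2]
def w2pix(c,P):
    K,k,E=c
    q=E[:3,:3]@np.array(P,float)+E[:3,3]; m=q[:2]/q[2]
    return m*(1+k*(m@m))*K[0,0]+K[:2,2]
def save(img,f,box=None,s=1):
    if box: x0,y0,x1,y1=box; img=img[y0:y1,x0:x1]
    cv2.imwrite(f,cv2.resize(img,None,fx=s,fy=s,interpolation=cv2.INTER_CUBIC)[:,:,::-1])
def tool(dw,dyaw=0):
    "world shift -> units in tool axes"
    s=manip.state();r=R.from_quat(s["tool_rot"],scalar_first=True).as_matrix()
    return np.round(r.T@np.array(dw)/0.5,4)
E
python3 - <<'E'
from h import *
a=cv2.imread("pics/top0.png")[:,:,::-1]
save(a,"pics/c0.png",(195,120,395,270),4)
c=cam("top")
print(pix2w(c,(345,162),.192))
print([pix2w(c,p,.038).round(3) for p in((228,227),(260,228),(293,233))])
E
```

```text
[ 0.62443236 -0.20256053  0.192     ]
[array([0.436, 0.156, 0.038]), array([0.436, 0.051, 0.038]), array([ 0.423, -0.058,  0.038])]
```

View pics/c0.png

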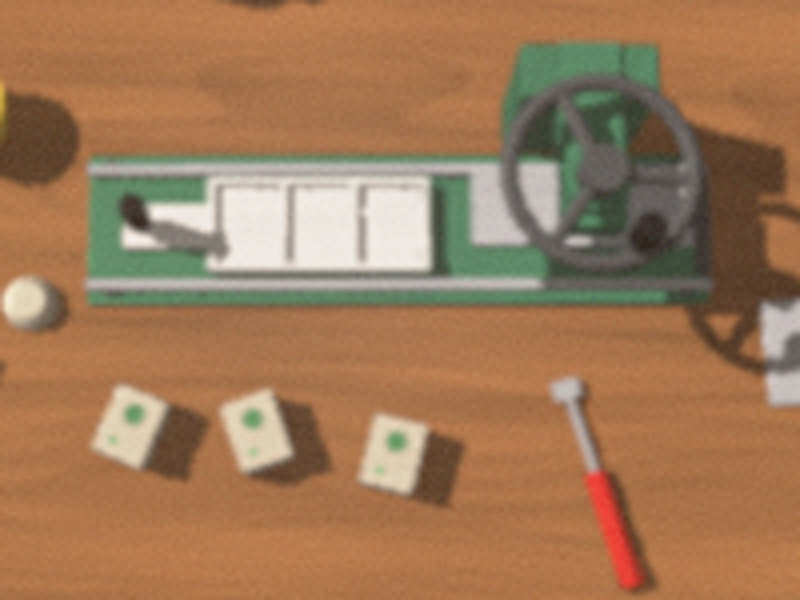

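```bash
python3 - <<'E'
from h import *
c=cam("top")
f=lambda x,y,z:pix2w(c,(195+(x+.5)/4-.5,120+(y+.5)/4-.5),z).round(4)
w=f(601,165,.192);k=f(650,230,.25);print("wheel",w,"knob",k,k-w,np.hypot(*(k-w)[:2]))
print("handle",f(132,210,.094))
for p in((208,178),(432,178),(432,272),(208,272)):print("rim",f(*p,.03))
for p in((88,160),(88,304),(708,304)):print("base",f(*p,.0))
for q in([(120,385),(170,405),(140,468),(92,447)],[(220,408),(272,390),(294,458),(243,474)],[(377,413),(429,429),(410,495),(360,479)]):
    P=np.array([f(*p,.038) for p in q]);d=P[3]-P[0]+P[2]-P[1];e=P[1]-P[0]+P[2]-P[3]
    print("mould",P.mean(0),"long",np.hypot(*d[:2])/2,"ang",np.degrees(np.arctan2(d[1],d[0])),"short",np.hypot(*e[:2])/2)
print("board",[pix2w(c,p,.01).round(3) for p in((134,181),(195,211),(170,251),(107,220))])
print("plug/offcut",f(32,304,.03),"scr",f(567,380,0),f(632,585,.01))
s=manip.state();r=R.from_quat(s["tool_rot"],scalar_first=True).as_matrix();print(r)
E
```

```text
wheel [ 0.6279 -0.2022  0.192 ] knob [ 0.5655 -0.2277  0.25  ] [-0.0624 -0.0255  0.058 ] 0.06740927235922371
handle [0.6068 0.1583 0.094 ]
rim [0.6518 0.1041 0.03  ]
rim [ 0.6574 -0.0848  0.03  ]
rim [ 0.5764 -0.0864  0.03  ]
rim [0.5709 0.1006 0.03  ]
base [0.673  0.2115 0.    ]
base [0.5463 0.2045 0.    ]
base [ 0.5621 -0.3251  0.    ]
mould [0.438775 0.15815  0.038   ] long 0.05637004967178934 ang 157.68897257544458 short 0.04388533354094509
mould [0.4368   0.054075 0.038   ] long 0.0581753599043444 ang -159.5246448903531 short 0.044336920280957724
mould [ 0.422475 -0.058125  0.038   ] long 0.05606268812677465 ang 166.22402109924826 short 0.04361886059951589
board [array([0.588, 0.493, 0.01 ]), array([0.49 , 0.273, 0.01 ]), array([0.352, 0.35 , 0.01 ]), array([0.45 , 0.576, 0.01 ])]
plug/offcut [0.5395 0.2467 0.03  ] scr [ 0.4929 -0.2043  0.    ] [ 0.3218 -0.2588  0.01  ]
[[-9.55404515e-01  2.95299287e-01 -7.38216237e-04]
 [ 2.95300134e-01  9.55403069e-01 -1.67498452e-03]
 [ 2.10672324e-04 -1.81828313e-03 -9.99998325e-01]]
```

```bash
cat >> h.py <<'E'
def go(p,head):
    "increments from present pose to TCP p, tool x heading (deg)"
    s=manip.state();r=R.from_quat(s["tool_rot"],scalar_first=True).as_matrix()
    h=np.degrees(np.arctan2(r[1,0],r[0,0])); dy=(h-head+180)%360-180
    d=tool(np.array(p)-s["tool_pos"])
    print("at",s["tool_pos"].round(4),"h",round(h,2),"F",s["contact_force"].round(1),"w",round(s["gripper_width"],3),"t",s["time"],"j6",s["joint_pos"][5].round(2))
    print("-> dx %.4f dy %.4f dz %.4f yaw %.4f rows>=%d"%(*d,np.radians(dy)/1.5,max(np.linalg.norm(d)*8,abs(dy)/10.7)+1))
E
python3 -c "
from h import *
go((.5,0.02,.38),90)"
```

```text
at [0.1843 0.5966 0.2302] h 162.82 F [ 0.3 -0.1 -0.5] w 0.997 t 0.1 j6 -0.12
-> dx -0.9436 dy -0.9159 dz -0.2981 yaw 0.8474 rows>=11
```

Request:
send_rows(
  increments=[
    {"dx": -0.9436, "dy": -0.9159, "dz": -0.2981, "yaw": 0.8474, "claw": -1},
    {"dx": -0.9436, "dy": -0.9159, "dz": -0.2981, "yaw": 0.8474, "claw": -1},
    {"dx": -0.9436, "dy": -0.9159, "dz": -0.2981, "yaw": 0.8474, "claw": -1},
    {"dx": -0.9436, "dy": -0.9159, "dz": -0.2981, "yaw": 0.8474, "claw": -1},
    {"dx": -0.9436, "dy": -0.9159, "dz": -0.2981, "yaw": 0.8474, "claw": -1},
    {"dx": -0.9436, "dy": -0.9159, "dz": -0.2981, "yaw": 0.8474, "claw": -1},
    {"dx": -0.9436, "dy": -0.9159, "dz": -0.2981, "yaw": 0.8474, "claw": -1},
    {"dx": -0.9436, "dy": -0.9159, "dz": -0.2981, "yaw": 0.8474, "claw": -1},
    {"dx": -0.9436, "dy": -0.9159, "dz": -0.2981, "yaw": 0.8474, "claw": -1},
    {"dx": -0.9436, "dy": -0.9159, "dz": -0.2981, "yaw": 0.8474, "claw": -1},
    {"dx": -0.9436, "dy": -0.9159, "dz": -0.2981, "yaw": 0.8474, "claw": -1},
    {"dx": -0.9436, "dy": -0.9159, "dz": -0.2981, "yaw": 0.8474, "claw": -1},
    {"dx": -0.9436, "dy": -0.9159, "dz": -0.2981, "yaw": 0.8474, "claw": -1},
    {"dx": -0.9436, "dy": -0.9159, "dz": -0.2981, "yaw": 0.8474, "claw": -1},
    {"dx": -0.9436, "dy": -0.9159, "dz": -0.2981, "yaw": 0.8474, "claw": -1},
    {"dx": -0.9436, "dy": -0.9159, "dz": -0.2981, "yaw": 0.8474, "claw": -1},
  ],
)

```text
time: 2.1
tool_pos: [0.4998, 0.0209, 0.3803]
tool_rot: [0.0, 0.707, 0.708, 0.0]
contact_force: [-0.1, 0.5, -0.0]
gripper_width: 0.999
grasp_force: 0.0
```

```bash
python3 - <<'E'
from h import *
go((.5,0.02,.38),90)
np.save("c1.npy",cam("wrist")[2])
a=manip.grab_frame("wrist");cv2.imwrite("pics/w1raw.png",a[:,:,::-1]);save(a,"pics/w1.png",None,1.42)
E
```

```text
at [0.4998 0.0209 0.3803] h 90.07 F [-0.1  0.5 -0. ] w 0.999 t 2.1 j6 -0.11
-> dx -0.0019 dy 0.0003 dz 0.0007 yaw 0.0008 rows>=1
```

View pics/w1.png

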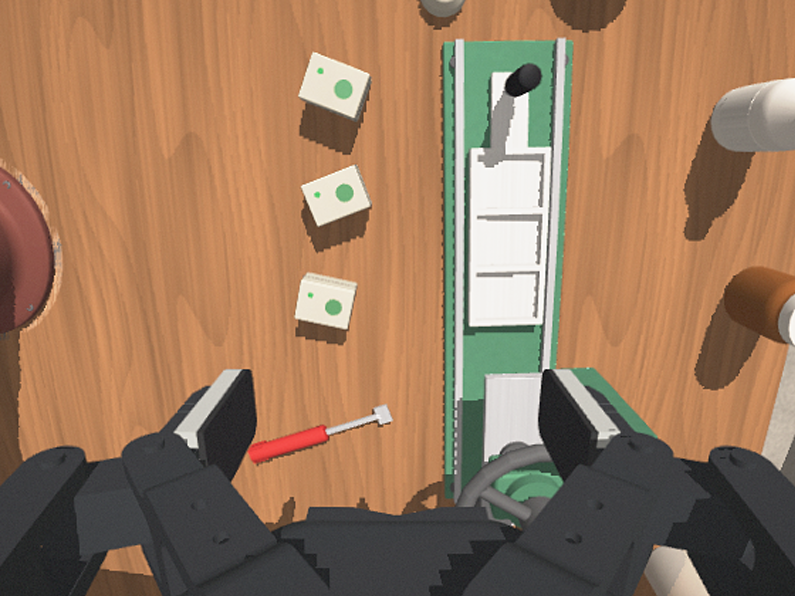

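```bash
python3 - <<'E'
from h import *
p=manip.camera_params("wrist");c=(p["camera_matrix"],p["k1"],np.load("c1.npy"))
f=lambda x,y,z:pix2w(c,((x+.5)/1.42-.5,(y+.5)/1.42-.5),z).round(4)
print("handle",f(526,75,.094))
P=np.array([f(*q,.03) for q in((471,149),(550,149),(543,325),(470,325))]);print(P,P.mean(0))
print("guide",f(442,42,0),f(570,42,.0),f(445,497,0),"tongue",f(485,374,.0))
for q in([(317,52),(371,72),(356,118),(299,98)],[(302,187),(355,166),(371,205),(316,225)],[(304,281),(357,291),(349,330),(296,320)]):
    P=np.array([f(*p,.038) for p in q]);d=P[1]-P[0]+P[2]-P[3];e=P[3]-P[0]+P[2]-P[1]
    print("mould",P.mean(0),"long",np.hypot(*d[:2])/2,"ang",np.degrees(np.arctan2(d[1],d[0])),"short",np.hypot(*e[:2])/2)
E
```

```text
handle [0.6087 0.16   0.094 ]
[[ 0.574   0.1007  0.03  ]
 [ 0.6529  0.1016  0.03  ]
 [ 0.6602 -0.0829  0.03  ]
 [ 0.5802 -0.0828  0.03  ]] [0.616825 0.00915  0.03    ]
guide [0.546  0.2059 0.    ] [0.6759 0.2084 0.    ] [ 0.5636 -0.3296  0.    ] tongue [ 0.6056 -0.1548  0.    ]
mould [0.443025 0.1592   0.038   ] long 0.05530083634087282 ang -19.434287721568946 short 0.0445299056814631
mould [0.44035  0.055275 0.038   ] long 0.05784887639358263 ang 20.17349941718846 short 0.040287249844088394
mould [ 0.426775 -0.058575  0.038   ] long 0.05661894559244278 ang -11.151163834292262 short 0.04413303751159667
```

```bash
python3 -c "
from h import *
go((.441,.1585,.09),69.5);go((.441,.1585,.008),69.5)"
```

```text
at [0.4999 0.0208 0.3803] h 90.05 F [ 0.2 -0.1  0.8] w 0.997 t 2.15 j6 -0.11
-> dx 0.2755 dy -0.1176 dz 0.5807 yaw 0.2391 rows>=6
at [0.4999 0.0208 0.3803] h 90.05 F [ 0.2 -0.1  0.8] w 0.997 t 2.15 j6 -0.11
-> dx 0.2755 dy -0.1176 dz 0.7447 yaw 0.2391 rows>=7
```

Request:
send_rows(
  increments=[
    {"dx": 0.2755, "dy": -0.1176, "dz": 0.58, "yaw": 0.239, "claw": -1},
    {"dx": 0.2755, "dy": -0.1176, "dz": 0.58, "yaw": 0.239, "claw": -1},
    {"dx": 0.2755, "dy": -0.1176, "dz": 0.58, "yaw": 0.239, "claw": -1},
    {"dx": 0.2755, "dy": -0.1176, "dz": 0.58, "yaw": 0.239, "claw": -1},
    {"dx": 0.2755, "dy": -0.1176, "dz": 0.58, "yaw": 0.239, "claw": -1},
    {"dx": 0.2755, "dy": -0.1176, "dz": 0.58, "yaw": 0.239, "claw": -1},
    {"dx": 0.2755, "dy": -0.1176, "dz": 0.58, "yaw": 0.239, "claw": -1},
    {"dx": 0.2755, "dy": -0.1176, "dz": 0.58, "yaw": 0.239, "claw": -1},
    {"dx": 0.2755, "dy": -0.1176, "dz": 0.65, "yaw": 0.239, "claw": -1},
    {"dx": 0.2755, "dy": -0.1176, "dz": 0.745, "yaw": 0.239, "claw": -1},
    {"dx": 0.2755, "dy": -0.1176, "dz": 0.745, "yaw": 0.239, "claw": -1},
    {"dx": 0.2755, "dy": -0.1176, "dz": 0.745, "yaw": 0.239, "claw": -1},
    {"dx": 0.2755, "dy": -0.1176, "dz": 0.745, "yaw": 0.239, "claw": 1},
    {"dx": 0.2755, "dy": -0.1176, "dz": 0.745, "yaw": 0.239, "claw": 1},
    {"dx": 0.2755, "dy": -0.1176, "dz": 0.745, "yaw": 0.239, "claw": 1},
    {"dx": 0.2755, "dy": -0.1176, "dz": 0.745, "yaw": 0.239, "claw": 1},
    {"dx": 0.2755, "dy": -0.1176, "dz": 0.745, "yaw": 0.239, "claw": 1},
    {"dx": 0.2755, "dy": -0.1176, "dz": 0.745, "yaw": 0.239, "claw": 1},
  ],
)

```text
time: 4.4
tool_pos: [0.4434, 0.1584, 0.0104]
tool_rot: [0.001, 0.822, 0.57, 0.002]
contact_force: [-0.8, 0.1, 9.2]
gripper_width: 0.667
grasp_force: 66.0
```

```bash
python3 -c "
from h import *
go((.441,.1585,.13),69.5);go((.614,.069,.13),92);go((.614,.069,.031),92)"
```

```text
at [0.4434 0.1584 0.0104] h 69.46 F [-0.8  0.1  9.2] w 0.667 t 4.4 j6 0.54
-> dx -0.0011 dy -0.0037 dz -0.2392 yaw -0.0005 rows>=2
at [0.4434 0.1584 0.0104] h 69.46 F [-0.8  0.1  9.2] w 0.667 t 4.4 j6 0.54
-> dx -0.0473 dy 0.3831 dz -0.2379 yaw -0.2623 rows>=4
at [0.4434 0.1584 0.0104] h 69.46 F [-0.8  0.1  9.2] w 0.667 t 4.4 j6 0.54
-> dx -0.0477 dy 0.3824 dz -0.0399 yaw -0.2623 rows>=4
```

```bash
python3 - <<'E'
import re
s=open("h.py").read()
s=s.replace("def go(p,head):","def go(p,head,frm=None):").replace('np.array(p)-s["tool_pos"]','np.array(p)-(s["tool_pos"] if frm is None else np.array(frm))')
open("h.py","w").write(s)
E
python3 -c "
from h import *
c=(.441,.1585,.008)
go((.441,.1585,.12),69.5,c);go((.6147,.0692,.12),92,c);go((.6147,.0692,.05),92,c)"
```

```text
at [0.4434 0.1584 0.0104] h 69.46 F [-0.8  0.1  9.2] w 0.667 t 4.4 j6 0.54
-> dx 0.0005 dy 0.0008 dz -0.2240 yaw -0.0005 rows>=2
at [0.4434 0.1584 0.0104] h 69.46 F [-0.8  0.1  9.2] w 0.667 t 4.4 j6 0.54
-> dx -0.0449 dy 0.3888 dz -0.2227 yaw -0.2623 rows>=4
at [0.4434 0.1584 0.0104] h 69.46 F [-0.8  0.1  9.2] w 0.667 t 4.4 j6 0.54
-> dx -0.0452 dy 0.3883 dz -0.0827 yaw -0.2623 rows>=4
```

Request:
send_rows(
  increments=[
    {"dz": -0.05, "claw": 1},
    {"dz": -0.12, "claw": 1},
    {"dz": -0.2227, "claw": 1},
    {"dz": -0.2227, "claw": 1},
    {"dx": -0.045, "dy": 0.389, "dz": -0.2227, "yaw": -0.2623, "claw": 1},
    {"dx": -0.045, "dy": 0.389, "dz": -0.2227, "yaw": -0.2623, "claw": 1},
    {"dx": -0.045, "dy": 0.389, "dz": -0.2227, "yaw": -0.2623, "claw": 1},
    {"dx": -0.045, "dy": 0.389, "dz": -0.2227, "yaw": -0.2623, "claw": 1},
    {"dx": -0.045, "dy": 0.389, "dz": -0.2227, "yaw": -0.2623, "claw": 1},
    {"dx": -0.045, "dy": 0.389, "dz": -0.2227, "yaw": -0.2623, "claw": 1},
    {"dx": -0.045, "dy": 0.389, "dz": -0.2227, "yaw": -0.2623, "claw": 1},
    {"dx": -0.045, "dy": 0.389, "dz": -0.0827, "yaw": -0.2623, "claw": 1},
    {"dx": -0.045, "dy": 0.389, "dz": -0.0827, "yaw": -0.2623, "claw": 1},
    {"dx": -0.045, "dy": 0.389, "dz": -0.0827, "yaw": -0.2623, "claw": 1},
  ],
)

```text
invalid input
```

```bash
python3 - <<'E'
from h import *
go((.6147,.0692,.031),92)
c=cam("wrist")
a=manip.grab_frame("wrist");save(a,"pics/w2.png",(100,100,460,370),2.2)
E
```

```text
at [0.4434 0.1584 0.0104] h 69.46 F [-0.8  0.1  9.2] w 0.667 t 4.4 j6 0.54
-> dx -0.0468 dy 0.3835 dz -0.0399 yaw -0.2623 rows>=4
```

View pics/w2.png

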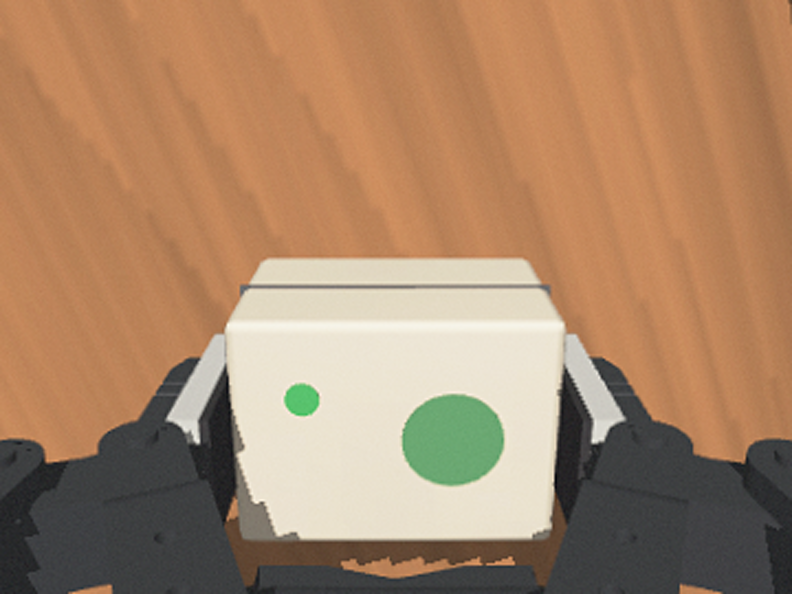

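Request:
send_rows(
  increments=[
    {"dx": 0, "dy": 0, "yaw": 0, "dz": -0.05, "claw": 1},
    {"dx": 0, "dy": 0, "yaw": 0, "dz": -0.12, "claw": 1},
    {"dx": 0, "dy": 0, "yaw": 0, "dz": -0.2227, "claw": 1},
    {"dx": 0, "dy": 0, "yaw": 0, "dz": -0.2227, "claw": 1},
    {"dx": -0.045, "dy": 0.389, "dz": -0.2227, "yaw": -0.2623, "claw": 1},
    {"dx": -0.045, "dy": 0.389, "dz": -0.2227, "yaw": -0.2623, "claw": 1},
    {"dx": -0.045, "dy": 0.389, "dz": -0.2227, "yaw": -0.2623, "claw": 1},
    {"dx": -0.045, "dy": 0.389, "dz": -0.2227, "yaw": -0.2623, "claw": 1},
    {"dx": -0.045, "dy": 0.389, "dz": -0.2227, "yaw": -0.2623, "claw": 1},
    {"dx": -0.045, "dy": 0.389, "dz": -0.2227, "yaw": -0.2623, "claw": 1},
    {"dx": -0.045, "dy": 0.389, "dz": -0.2227, "yaw": -0.2623, "claw": 1},
    {"dx": -0.045, "dy": 0.389, "dz": -0.0827, "yaw": -0.2623, "claw": 1},
    {"dx": -0.045, "dy": 0.389, "dz": -0.0827, "yaw": -0.2623, "claw": 1},
    {"dx": -0.045, "dy": 0.389, "dz": -0.0827, "yaw": -0.2623, "claw": 1},
  ],
)

```text
time: 6.2
tool_pos: [0.6151, 0.069, 0.0494]
tool_rot: [-0.0, 0.694, 0.72, -0.0]
contact_force: [0.4, 0.8, 0.1]
gripper_width: 0.665
grasp_force: 64.8
```

```bash
python3 - <<'E'
from h import *
go((.6147,.0692,.031),92)
p=manip.camera_params("wrist");T=p["tool_from_camera"];c=(p["camera_matrix"],p["k1"],np.linalg.inv(T))
P=np.array([pix2w(c,(100+x/2.2,100+y/2.2),-.028) for x,y in((227,323),(564,323),(553,538),(240,540))])
print(P,P.mean(0))
a=manip.grab_frame("wrist");save(a,"pics/w3.png",(100,100,460,370),2.2)
E
```

```text
at [0.6151 0.069  0.0494] h 92.03 F [0.4 0.8 0.1] w 0.665 t 6.2 j6 -0.04
-> dx 0.0004 dy -0.0007 dz 0.0368 yaw 0.0003 rows>=1
[[ 0.02139121 -0.02694199 -0.028     ]
 [ 0.0213481   0.02884575 -0.028     ]
 [-0.02106821  0.02975824 -0.028     ]
 [-0.02144106 -0.0275206  -0.028     ]] [ 5.75128049e-05  1.03535120e-03 -2.80000000e-02]
```

View pics/w3.png

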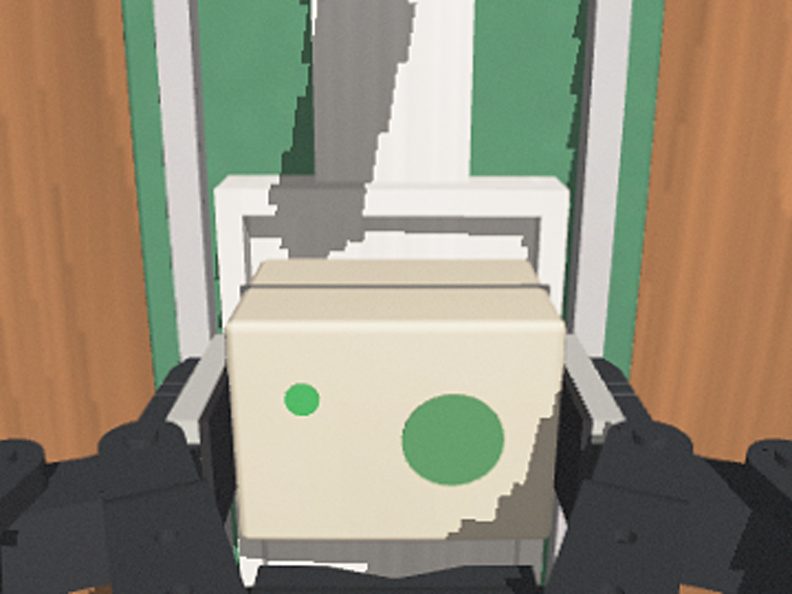

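```bash
python3 - <<'E'
from h import *
c=cam("wrist")
P=[pix2w(c,(100+x/2.2,100+y/2.2),.03).round(4) for x,y in((215,180),(569,180),(245,217),(540,217))];print(P,(P[0]+P[1])/2,(P[2]+P[3])/2)
E
```

```text
[array([0.5759, 0.1032, 0.03  ]), array([0.6551, 0.1059, 0.03  ]), array([0.5825, 0.0949, 0.03  ]), array([0.6493, 0.0972, 0.03  ])] [0.6155  0.10455 0.03   ] [0.6159  0.09605 0.03   ]
```

Request:
send_rows(
  increments=[
    {"dx": 0.002, "dy": 0.001, "yaw": 0, "dz": 0.02, "claw": 1},
    {"dx": 0.002, "dy": 0.001, "yaw": 0, "dz": 0.034, "claw": 1},
    {"dx": 0.002, "dy": 0.001, "yaw": 0, "dz": 0.034, "claw": 1},
    {"dx": 0.002, "dy": 0.001, "yaw": 0, "dz": 0.034, "claw": 1},
  ],
)

```text
time: 6.75
tool_pos: [0.6161, 0.0697, 0.0323]
tool_rot: [0.0, 0.695, 0.719, 0.0]
contact_force: [0.2, 0.7, -0.7]
gripper_width: 0.666
grasp_force: 64.9
```

Request:
send_rows(
  increments=[
    {"dx": 0, "dy": 0, "yaw": 0, "dz": 0, "claw": -0.7},
    {"dx": 0, "dy": 0, "yaw": 0, "dz": 0, "claw": -0.7},
    {"dx": 0, "dy": 0, "yaw": 0, "dz": 0, "claw": -0.7},
    {"dx": 0, "dy": 0, "yaw": 0, "dz": 0, "claw": -0.7},
    {"dx": 0, "dy": 0, "yaw": 0, "dz": -0.05, "claw": -0.7},
    {"dx": 0, "dy": 0, "yaw": 0, "dz": -0.2, "claw": -1},
    {"dx": 0, "dy": 0, "yaw": 0, "dz": -0.2, "claw": -1},
    {"dx": 0, "dy": 0, "yaw": 0, "dz": -0.2, "claw": -1},
  ],
)

```text
time: 7.75
tool_pos: [0.6169, 0.0697, 0.1337]
tool_rot: [0.001, 0.695, 0.719, 0.001]
contact_force: [0.6, 0.0, 0.1]
gripper_width: 1.005
grasp_force: 0.0
```

```bash
python3 - <<'E'
from h import *
go((.4404,.0552,.10),110.3);go((.4404,.0552,.010),110.3)
E
```

```text
at [0.6169 0.0697 0.1337] h 92.0 F [0.6 0.  0.1] w 1.005 t 7.75 j6 -0.04
-> dx -0.0167 dy -0.3539 dz 0.0664 yaw -0.2129 rows>=3
at [0.6169 0.0697 0.1337] h 92.0 F [0.6 0.  0.1] w 1.005 t 7.75 j6 -0.04
-> dx -0.0166 dy -0.3544 dz 0.2464 yaw -0.2129 rows>=4
```

```bash
cat >> h.py <<'E'
def holes(z0=.038):
    "wrist view: list of (mould centre, long-axis angle deg) from the two green marks"
    c=cam("wrist");a=manip.grab_frame("wrist")
    H=cv2.cvtColor(a,cv2.COLOR_RGB2HSV)
    m=cv2.inRange(H,(50,70,60),(80,255,255));m=cv2.morphologyEx(m,cv2.MORPH_OPEN,np.ones((2,2)))
    n,_,st,ce=cv2.connectedComponentsWithStats(m)
    B=[(pix2w(c,ce[i],z0)[:2],st[i,4]) for i in range(1,n) if 8<st[i,4]<6000]
    out=[]
    for p,A in B:
        for q,b in B:
            d=q-p
            if A>3*b and .020<np.hypot(*d)<.034: out.append((p,q,A,b))
    return out
E
python3 - <<'E'
from h import *
p=manip.camera_params("wrist");T=p["tool_from_camera"];c=(p["camera_matrix"],p["k1"],np.linalg.inv(T))
print([pix2w(c,(100+x/2.2,100+y/2.2),-.028) for x,y in((453,440),(302,400))])
E
```

```text
[array([-0.0004672 ,  0.01092881, -0.028     ]), array([ 0.00728183, -0.0150079 , -0.028     ])]
```

Request:
send_rows(
  increments=[
    {"dx": -0.0167, "dy": -0.354, "yaw": -0.213, "dz": -0.06, "claw": -1},
    {"dx": -0.0167, "dy": -0.354, "yaw": -0.213, "dz": -0.06, "claw": -1},
    {"dx": -0.0167, "dy": -0.354, "yaw": -0.213, "dz": -0.06, "claw": -1},
    {"dx": -0.0167, "dy": -0.354, "yaw": -0.213, "dz": -0.06, "claw": -1},
    {"dx": -0.0167, "dy": -0.354, "yaw": -0.213, "dz": -0.06, "claw": -1},
    {"dx": -0.0167, "dy": -0.354, "yaw": -0.213, "dz": -0.06, "claw": -1},
  ],
)

```text
time: 8.5
tool_pos: [0.4399, 0.0552, 0.1614]
tool_rot: [-0.001, 0.571, 0.821, -0.0]
contact_force: [-0.8, -0.0, -0.0]
gripper_width: 1.0
grasp_force: 0.0
```

```bash
python3 - <<'E'
from h import *
for p,q,A,b in holes(): print(p.round(4),q.round(4),A,b,np.hypot(*(q-p)),np.degrees(np.arctan2(*(p-q)[::-1])))
go((.4404,.0552,.10),110.3)
E
```

```text
[0.5409 0.0813] [0.5609 0.0693] 4069 37 0.023372418116252954 148.9373190442744
[0.6282 0.1281] [0.652  0.1445] 1010 36 0.028860996729151437 -145.5133499728731
[0.6282 0.1281] [0.6525 0.1316] 1010 12 0.024538348006871002 -171.8673766760382
[0.6282 0.1281] [0.6529 0.1138] 1010 29 0.028566408110747912 149.93657540007246
[0.4495 0.058 ] [0.4223 0.0561] 345 38 0.02723768710436624 4.083549267134159
[0.6457 0.0647] [0.6533 0.0972] 295 20 0.03337029230851741 -103.24999450737334
[0.6457 0.0647] [0.6174 0.0725] 295 36 0.029294846793137812 -15.298432929357523
[ 0.4347 -0.0609] [ 0.411  -0.0475] 246 30 0.02727931368932765 -29.490716490099697
at [0.44   0.0552 0.1615] h 110.3 F [ 0.3 -0.3  0.3] w 0.999 t 8.55 j6 -0.4
-> dx -0.0003 dy 0.0011 dz 0.1231 yaw 0.0000 rows>=1
```

Request:
send_rows(
  increments=[
    {"dx": 0, "dy": 0.001, "yaw": 0, "dz": 0.1, "claw": -1},
    {"dx": 0, "dy": 0.001, "yaw": 0, "dz": 0.2, "claw": -1},
    {"dx": 0, "dy": 0.001, "yaw": 0, "dz": 0.302, "claw": -1},
    {"dx": 0, "dy": 0.001, "yaw": 0, "dz": 0.302, "claw": -1},
    {"dx": 0, "dy": 0.001, "yaw": 0, "dz": 0.302, "claw": -1},
    {"dx": 0, "dy": 0.001, "yaw": 0, "dz": 0.302, "claw": 1},
    {"dx": 0, "dy": 0.001, "yaw": 0, "dz": 0.302, "claw": 1},
    {"dx": 0, "dy": 0.001, "yaw": 0, "dz": 0.302, "claw": 1},
    {"dx": 0, "dy": 0.001, "yaw": 0, "dz": 0.302, "claw": 1},
    {"dx": 0, "dy": 0.001, "yaw": 0, "dz": 0.302, "claw": 1},
    {"dx": 0, "dy": 0.001, "yaw": 0, "dz": 0.302, "claw": 1},
  ],
)

```text
time: 9.93
tool_pos: [0.4421, 0.0552, 0.0139]
tool_rot: [0.002, 0.571, 0.821, 0.001]
contact_force: [-0.7, -0.3, 5.9]
gripper_width: 0.662
grasp_force: 66.4
```

```bash
python3 - <<'E'
from h import *
c=(.4404,.0552,.0105)
go((.4404,.0552,.13),110.3,c)
go((.6178,.0102,.13),92,c);go((.6178,.0102,.033),92,c)
E
```

```text
at [0.4421 0.0552 0.0139] h 110.31 F [-0.7 -0.3  5.9] w 0.662 t 9.925 j6 -0.4
-> dx -0.0005 dy 0.0010 dz -0.2390 yaw 0.0001 rows>=2
at [0.4421 0.0552 0.0139] h 110.31 F [-0.7 -0.3  5.9] w 0.662 t 9.925 j6 -0.4
-> dx -0.2080 dy 0.3025 dz -0.2373 yaw 0.2130 rows>=4
at [0.4421 0.0552 0.0139] h 110.31 F [-0.7 -0.3  5.9] w 0.662 t 9.925 j6 -0.4
-> dx -0.2076 dy 0.3017 dz -0.0433 yaw 0.2130 rows>=3
```

Request:
send_rows(
  increments=[
    {"dx": 0, "dy": 0, "yaw": 0, "dz": -0.05, "claw": 1},
    {"dx": 0, "dy": 0, "yaw": 0, "dz": -0.12, "claw": 1},
    {"dx": 0, "dy": 0, "yaw": 0, "dz": -0.237, "claw": 1},
    {"dx": 0, "dy": 0, "yaw": 0, "dz": -0.237, "claw": 1},
    {"dx": -0.208, "dy": 0.302, "dz": -0.237, "yaw": 0.213, "claw": 1},
    {"dx": -0.208, "dy": 0.302, "dz": -0.237, "yaw": 0.213, "claw": 1},
    {"dx": -0.208, "dy": 0.302, "dz": -0.237, "yaw": 0.213, "claw": 1},
    {"dx": -0.208, "dy": 0.302, "dz": -0.237, "yaw": 0.213, "claw": 1},
    {"dx": -0.208, "dy": 0.302, "dz": -0.237, "yaw": 0.213, "claw": 1},
    {"dx": -0.208, "dy": 0.302, "dz": -0.237, "yaw": 0.213, "claw": 1},
    {"dx": -0.208, "dy": 0.302, "dz": -0.237, "yaw": 0.213, "claw": 1},
    {"dx": -0.208, "dy": 0.302, "dz": -0.1, "yaw": 0.213, "claw": 1},
    {"dx": -0.208, "dy": 0.302, "dz": -0.07, "yaw": 0.213, "claw": 1},
    {"dx": -0.208, "dy": 0.302, "dz": -0.05, "yaw": 0.213, "claw": 1},
    {"dx": -0.208, "dy": 0.302, "dz": -0.05, "yaw": 0.213, "claw": 1},
    {"dx": -0.208, "dy": 0.302, "dz": -0.05, "yaw": 0.213, "claw": 1},
  ],
)

```text
time: 11.92
tool_pos: [0.6192, 0.0101, 0.0384]
tool_rot: [0.001, 0.695, 0.719, 0.001]
contact_force: [0.5, 0.5, -1.1]
gripper_width: 0.664
grasp_force: 65.3
```

```bash
python3 - <<'E'
from h import *
go((.6178,.0102,.0365),92)
E
```

```text
at [0.6192 0.0101 0.0384] h 92.0 F [ 0.5  0.5 -1.1] w 0.664 t 11.925 j6 -0.14
-> dx 0.0004 dy -0.0028 dz 0.0037 yaw -0.0000 rows>=1
```

Request:
send_rows(
  increments=[
    {"dx": 0, "dy": -0.003, "yaw": 0, "dz": 0.004, "claw": 1},
    {"dx": 0, "dy": -0.003, "yaw": 0, "dz": 0.004, "claw": 1},
    {"dx": 0, "dy": -0.003, "yaw": 0, "dz": 0.004, "claw": -0.7},
    {"dx": 0, "dy": -0.003, "yaw": 0, "dz": 0.004, "claw": -0.7},
    {"dx": 0, "dy": -0.003, "yaw": 0, "dz": 0.004, "claw": -0.7},
    {"dx": 0, "dy": -0.003, "yaw": 0, "dz": 0.004, "claw": -0.7},
    {"dx": 0, "dy": -0.003, "yaw": 0, "dz": -0.05, "claw": -0.7},
    {"dx": 0, "dy": 0, "yaw": 0, "dz": -0.25, "claw": -1},
    {"dx": 0, "dy": 0, "yaw": 0, "dz": -0.25, "claw": -1},
    {"dx": 0, "dy": 0, "yaw": 0, "dz": -0.25, "claw": -1},
  ],
)

```text
time: 13.18
tool_pos: [0.6204, 0.0099, 0.1665]
tool_rot: [0.004, 0.695, 0.719, 0.003]
contact_force: [0.6, 0.4, 0.8]
gripper_width: 0.998
grasp_force: 0.0
```

```bash
python3 - <<'E'
from h import *
go((.4255,-.0585,.16),77.2)
E
```

```text
at [0.6204 0.0099 0.1665] h 92.0 F [0.6 0.4 0.8] w 0.998 t 13.175 j6 -0.14
-> dx -0.1232 dy -0.3944 dz 0.0096 yaw 0.1722 rows>=4
```

Request:
send_rows(
  increments=[
    {"dx": -0.1232, "dy": -0.3944, "yaw": 0.172, "dz": 0.0, "claw": -1},
    {"dx": -0.1232, "dy": -0.3944, "yaw": 0.172, "dz": 0.0, "claw": -1},
    {"dx": -0.1232, "dy": -0.3944, "yaw": 0.172, "dz": 0.0, "claw": -1},
    {"dx": -0.1232, "dy": -0.3944, "yaw": 0.172, "dz": 0.0, "claw": -1},
    {"dx": -0.1232, "dy": -0.3944, "yaw": 0.172, "dz": 0.0, "claw": -1},
    {"dx": -0.1232, "dy": -0.3944, "yaw": 0.172, "dz": 0.0, "claw": -1},
    {"dx": -0.1232, "dy": -0.3944, "yaw": 0.172, "dz": 0.0, "claw": -1},
  ],
)

```text
time: 14.05
tool_pos: [0.4232, -0.058, 0.161]
tool_rot: [-0.0, 0.781, 0.624, -0.0]
contact_force: [-0.1, 0.3, -0.7]
gripper_width: 1.003
grasp_force: 0.0
```

```bash
python3 - <<'E'
from h import *
for p,q,A,b in holes():
    if abs(p[0]-.43)<.08: print(p.round(4),q.round(4),A,b,np.hypot(*(q-p)),np.degrees(np.arctan2(*(p-q)[::-1])))
go((.4255,-.0585,.012),77.2)
E
```

```text
[ 0.434  -0.0611] [ 0.4103 -0.0478] 344 39 0.027194371174926384 -29.28551079734926
at [ 0.4232 -0.058   0.1611] h 77.26 F [-0.3  0.  -0.9] w 1.001 t 14.1 j6 -0.09
-> dx -0.0001 dy 0.0048 dz 0.2982 yaw 0.0007 rows>=3
```

Request:
send_rows(
  increments=[
    {"dx": 0, "dy": 0.005, "yaw": 0, "dz": 0.1, "claw": -1},
    {"dx": 0, "dy": 0.005, "yaw": 0, "dz": 0.2, "claw": -1},
    {"dx": 0, "dy": 0.005, "yaw": 0, "dz": 0.302, "claw": -1},
    {"dx": 0, "dy": 0.005, "yaw": 0, "dz": 0.302, "claw": -1},
    {"dx": 0, "dy": 0.005, "yaw": 0, "dz": 0.302, "claw": -1},
    {"dx": 0, "dy": 0.005, "yaw": 0, "dz": 0.302, "claw": 1},
    {"dx": 0, "dy": 0.005, "yaw": 0, "dz": 0.302, "claw": 1},
    {"dx": 0, "dy": 0.005, "yaw": 0, "dz": 0.302, "claw": 1},
    {"dx": 0, "dy": 0.005, "yaw": 0, "dz": 0.302, "claw": 1},
    {"dx": 0, "dy": 0.005, "yaw": 0, "dz": 0.302, "claw": 1},
    {"dx": 0, "dy": 0.005, "yaw": 0, "dz": 0.302, "claw": 1},
  ],
)

```text
time: 15.48
tool_pos: [0.4272, -0.0594, 0.0129]
tool_rot: [0.002, 0.781, 0.624, 0.001]
contact_force: [-0.2, 0.5, 7.2]
gripper_width: 0.664
grasp_force: 66.1
```

```bash
python3 - <<'E'
from h import *
c=(.4255,-.0585,.0101)
go((.618,-.0505,.13),92,c);go((.618,-.0505,.037),92,c)
E
```

```text
at [ 0.4272 -0.0594  0.0129] h 77.21 F [-0.2  0.5  7.2] w 0.664 t 15.475 j6 -0.09
-> dx 0.1007 dy 0.3730 dz -0.2381 yaw -0.1720 rows>=4
at [ 0.4272 -0.0594  0.0129] h 77.21 F [-0.2  0.5  7.2] w 0.664 t 15.475 j6 -0.09
-> dx 0.1008 dy 0.3722 dz -0.0521 yaw -0.1720 rows>=4
```

Request:
send_rows(
  increments=[
    {"dx": 0, "dy": 0, "yaw": 0, "dz": -0.05, "claw": 1},
    {"dx": 0, "dy": 0, "yaw": 0, "dz": -0.12, "claw": 1},
    {"dx": 0, "dy": 0, "yaw": 0, "dz": -0.238, "claw": 1},
    {"dx": 0, "dy": 0, "yaw": 0, "dz": -0.238, "claw": 1},
    {"dx": 0.1007, "dy": 0.371, "dz": -0.238, "yaw": -0.172, "claw": 1},
    {"dx": 0.1007, "dy": 0.371, "dz": -0.238, "yaw": -0.172, "claw": 1},
    {"dx": 0.1007, "dy": 0.371, "dz": -0.238, "yaw": -0.172, "claw": 1},
    {"dx": 0.1007, "dy": 0.371, "dz": -0.238, "yaw": -0.172, "claw": 1},
    {"dx": 0.1007, "dy": 0.371, "dz": -0.238, "yaw": -0.172, "claw": 1},
    {"dx": 0.1007, "dy": 0.371, "dz": -0.238, "yaw": -0.172, "claw": 1},
    {"dx": 0.1007, "dy": 0.371, "dz": -0.238, "yaw": -0.172, "claw": 1},
    {"dx": 0.1007, "dy": 0.371, "dz": -0.1, "yaw": -0.172, "claw": 1},
    {"dx": 0.1007, "dy": 0.371, "dz": -0.07, "yaw": -0.172, "claw": 1},
    {"dx": 0.1007, "dy": 0.371, "dz": -0.058, "yaw": -0.172, "claw": 1},
    {"dx": 0.1007, "dy": 0.371, "dz": -0.058, "yaw": -0.172, "claw": 1},
    {"dx": 0.1007, "dy": 0.371, "dz": -0.058, "yaw": -0.172, "claw": 1},
  ],
)

```text
time: 17.48
tool_pos: [0.6187, -0.0511, 0.0415]
tool_rot: [0.002, 0.695, 0.719, 0.001]
contact_force: [-0.7, 0.5, -0.9]
gripper_width: 0.664
grasp_force: 65.0
```

```bash
python3 - <<'E'
from h import *
go((.618,-.0505,.0355),92)
E
```

```text
at [ 0.6187 -0.0511  0.0415] h 91.99 F [-0.7  0.5 -0.9] w 0.664 t 17.475 j6 -0.24
-> dx 0.0012 dy -0.0015 dz 0.0120 yaw -0.0001 rows>=1
```

Lower, release, rise, then move toward the handle view.

Request:
send_rows(
  increments=[
    {"dx": 0.001, "dy": -0.001, "yaw": 0, "dz": 0.006, "claw": 1},
    {"dx": 0.001, "dy": -0.001, "yaw": 0, "dz": 0.012, "claw": 1},
    {"dx": 0.001, "dy": -0.001, "yaw": 0, "dz": 0.012, "claw": 1},
    {"dx": 0.001, "dy": -0.001, "yaw": 0, "dz": 0.012, "claw": -0.7},
    {"dx": 0.001, "dy": -0.001, "yaw": 0, "dz": 0.012, "claw": -0.7},
    {"dx": 0.001, "dy": -0.001, "yaw": 0, "dz": 0.012, "claw": -0.7},
    {"dx": 0.001, "dy": -0.001, "yaw": 0, "dz": 0.012, "claw": -0.7},
    {"dx": 0.001, "dy": -0.001, "yaw": 0, "dz": -0.05, "claw": -0.7},
    {"dx": 0.001, "dy": -0.001, "yaw": 0, "dz": -0.3, "claw": -1},
    {"dx": 0.001, "dy": -0.001, "yaw": 0, "dz": -0.3, "claw": -1},
    {"dx": 0.001, "dy": -0.001, "yaw": 0, "dz": -0.3, "claw": -1},
    {"dx": 0.15, "dy": -0.001, "yaw": 0, "dz": -0.35, "claw": -1},
    {"dx": 0.15, "dy": -0.001, "yaw": 0, "dz": -0.35, "claw": -1},
    {"dx": 0.15, "dy": -0.001, "yaw": 0, "dz": -0.35, "claw": -1},
  ],
)

```text
time: 19.23
tool_pos: [0.6139, 0.0249, 0.2139]
tool_rot: [0.0, 0.694, 0.72, -0.0]
contact_force: [0.6, 0.0, -0.0]
gripper_width: 1.0
grasp_force: 0.0
```

```bash
python3 - <<'E'
from h import *
go((.6115,.1595,.12),92)
np.save("c4.npy",cam("wrist")[2])
a=manip.grab_frame("wrist");save(a,"pics/w4.png",(130,0,500,280),2.1)
E
```

```text
at [0.6139 0.0249 0.2139] h 92.11 F [ 0.6  0.  -0. ] w 1.0 t 19.225 j6 -0.12
-> dx 0.2692 dy 0.0052 dz 0.1876 yaw 0.0012 rows>=3
```

View pics/w4.png

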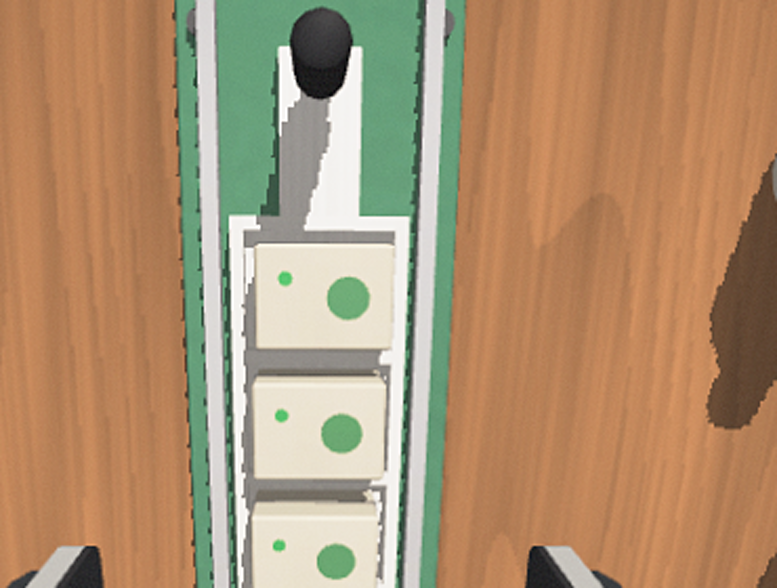

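```bash
python3 - <<'E'
from h import *
p=manip.camera_params("wrist");c=(p["camera_matrix"],p["k1"],np.load("c4.npy"))
q=pix2w(c,(130+(320+.5)/2.1-.5,(36+.5)/2.1-.5),.094);print(q)
go((q[0],q[1],.13),92);go((q[0],q[1],.05),92)
E
```

```text
[0.61179056 0.16005558 0.094     ]
at [0.6137 0.024  0.2133] h 92.04 F [ 0.2  0.7 -0.3] w 1.0 t 19.275 j6 -0.12
-> dx 0.2721 dy 0.0061 dz 0.1663 yaw 0.0004 rows>=3
at [0.6137 0.024  0.2133] h 92.04 F [ 0.2  0.7 -0.3] w 1.0 t 19.275 j6 -0.12
-> dx 0.2722 dy 0.0063 dz 0.3263 yaw 0.0004 rows>=4
```

Request:
send_rows(
  increments=[
    {"dx": 0.272, "dy": 0.006, "yaw": 0, "dz": 0.12, "claw": -1},
    {"dx": 0.272, "dy": 0.006, "yaw": 0, "dz": 0.12, "claw": -1},
    {"dx": 0.272, "dy": 0.006, "yaw": 0, "dz": 0.14, "claw": -1},
    {"dx": 0.272, "dy": 0.006, "yaw": 0, "dz": 0.14, "claw": -1},
    {"dx": 0.272, "dy": 0.006, "yaw": 0, "dz": 0.2, "claw": -1},
    {"dx": 0.272, "dy": 0.006, "yaw": 0, "dz": 0.26, "claw": -1},
    {"dx": 0.272, "dy": 0.006, "yaw": 0, "dz": 0.325, "claw": -1},
    {"dx": 0.272, "dy": 0.006, "yaw": 0, "dz": 0.325, "claw": -1},
    {"dx": 0.272, "dy": 0.006, "yaw": 0, "dz": 0.325, "claw": -1},
    {"dx": 0.272, "dy": 0.006, "yaw": 0, "dz": 0.325, "claw": 1},
    {"dx": 0.272, "dy": 0.006, "yaw": 0, "dz": 0.325, "claw": 1},
    {"dx": 0.272, "dy": 0.006, "yaw": 0, "dz": 0.325, "claw": 1},
    {"dx": 0.272, "dy": 0.006, "yaw": 0, "dz": 0.325, "claw": 1},
    {"dx": 0.272, "dy": 0.006, "yaw": 0, "dz": 0.325, "claw": 1},
    {"dx": 0.272, "dy": 0.006, "yaw": 0, "dz": 0.325, "claw": 1},
    {"dx": 0.272, "dy": 0.006, "yaw": 0, "dz": 0.325, "claw": 1},
  ],
)

```text
time: 21.28
tool_pos: [0.6112, 0.1604, 0.0524]
tool_rot: [-0.001, 0.695, 0.719, -0.001]
contact_force: [-5.0, -1.1, 6.6]
gripper_width: 0.243
grasp_force: 59.1
```

Request:
send_rows(
  increments=[
    {"dx": -0.01, "dy": 0, "yaw": 0, "dz": 0, "claw": 1},
    {"dx": -0.03, "dy": 0, "yaw": 0, "dz": 0, "claw": 1},
    {"dx": -0.06, "dy": 0, "yaw": 0, "dz": 0, "claw": 1},
    {"dx": -0.09, "dy": 0, "yaw": 0, "dz": 0, "claw": 1},
    {"dx": -0.12, "dy": 0, "yaw": 0, "dz": 0, "claw": 1},
    {"dx": -0.15, "dy": 0, "yaw": 0, "dz": 0, "claw": 1},
    {"dx": -0.18, "dy": 0, "yaw": 0, "dz": 0, "claw": 1},
    {"dx": -0.21, "dy": 0, "yaw": 0, "dz": 0, "claw": 1},
    {"dx": -0.24, "dy": 0, "yaw": 0, "dz": 0, "claw": 1},
    {"dx": -0.27, "dy": 0, "yaw": 0, "dz": 0, "claw": 1},
    {"dx": -0.3, "dy": 0, "yaw": 0, "dz": 0, "claw": 1},
    {"dx": -0.33, "dy": 0, "yaw": 0, "dz": 0, "claw": 1},
    {"dx": -0.36, "dy": 0, "yaw": 0, "dz": 0, "claw": 1},
    {"dx": -0.38, "dy": 0, "yaw": 0, "dz": 0, "claw": 1},
    {"dx": -0.4, "dy": 0, "yaw": 0, "dz": 0, "claw": 1},
    {"dx": -0.4, "dy": 0, "yaw": 0, "dz": 0, "claw": 1},
  ],
)

```text
time: 23.28
tool_pos: [0.6175, -0.0406, 0.0524]
tool_rot: [-0.001, 0.695, 0.719, -0.002]
contact_force: [-8.6, -2.5, 8.5]
gripper_width: 0.243
grasp_force: 59.6
```

Request:
send_rows(
  increments=[
    {"dx": -0.006, "dy": -0.003, "yaw": 0, "dz": 0, "claw": 1},
    {"dx": -0.012, "dy": -0.003, "yaw": 0, "dz": 0, "claw": 1},
    {"dx": -0.018, "dy": -0.003, "yaw": 0, "dz": 0, "claw": 1},
    {"dx": -0.024, "dy": -0.003, "yaw": 0, "dz": 0, "claw": 1},
    {"dx": -0.03, "dy": -0.003, "yaw": 0, "dz": 0, "claw": 1},
    {"dx": -0.03, "dy": -0.003, "yaw": 0, "dz": 0, "claw": 1},
  ],
)

```text
time: 24.02
tool_pos: [0.6178, -0.0528, 0.0524]
tool_rot: [-0.002, 0.695, 0.719, 0.001]
contact_force: [-5.3, 7.3, 6.6]
gripper_width: 0.24
grasp_force: 59.3
```

Request:
send_rows(
  increments=[
    {"dx": 0.005, "dy": 0, "yaw": 0, "dz": 0, "claw": -1},
    {"dx": 0.005, "dy": 0, "yaw": 0, "dz": 0, "claw": -1},
    {"dx": 0.005, "dy": 0, "yaw": 0, "dz": 0, "claw": -1},
    {"dx": 0.005, "dy": 0, "yaw": 0, "dz": 0, "claw": -1},
    {"dx": 0.005, "dy": 0, "yaw": 0, "dz": 0, "claw": -1},
    {"dx": 0.005, "dy": 0, "yaw": 0, "dz": -0.1, "claw": -1},
    {"dx": 0.005, "dy": 0, "yaw": 0, "dz": -0.2, "claw": -1},
    {"dx": 0.005, "dy": 0, "yaw": 0, "dz": -0.4, "claw": -1},
    {"dx": 0.005, "dy": 0, "yaw": 0, "dz": -0.65, "claw": -1},
    {"dx": 0.005, "dy": 0, "yaw": 0, "dz": -0.65, "claw": -1},
    {"dx": -0.32, "dy": -0.05, "yaw": 0, "dz": -0.68, "claw": -1},
    {"dx": -0.32, "dy": -0.05, "yaw": 0, "dz": -0.68, "claw": -1},
    {"dx": -0.32, "dy": -0.05, "yaw": 0, "dz": -0.68, "claw": -1},
    {"dx": -0.32, "dy": -0.05, "yaw": 0, "dz": -0.68, "claw": -1},
    {"dx": -0.32, "dy": -0.05, "yaw": 0, "dz": -0.68, "claw": -1},
    {"dx": -0.32, "dy": -0.05, "yaw": 0, "dz": -0.68, "claw": -1},
  ],
)

```text
time: 26.02
tool_pos: [0.5989, -0.2142, 0.3909]
tool_rot: [-0.001, 0.694, 0.72, -0.0]
contact_force: [0.1, -0.2, 1.3]
gripper_width: 1.001
grasp_force: 0.0
```

```bash
python3 - <<'E'
from h import *
go((.57,-.22,.4),92)
np.save("c5.npy",cam("wrist")[2])
a=manip.grab_frame("wrist");save(a,"pics/w5.png",None,1.42)
E
```

```text
at [ 0.5989 -0.2142  0.3909] h 92.09 F [ 0.1 -0.2  1.3] w 1.001 t 26.025 j6 -0.5
-> dx -0.0095 dy -0.0582 dz -0.0181 yaw 0.0010 rows>=1
```

View pics/w5.png

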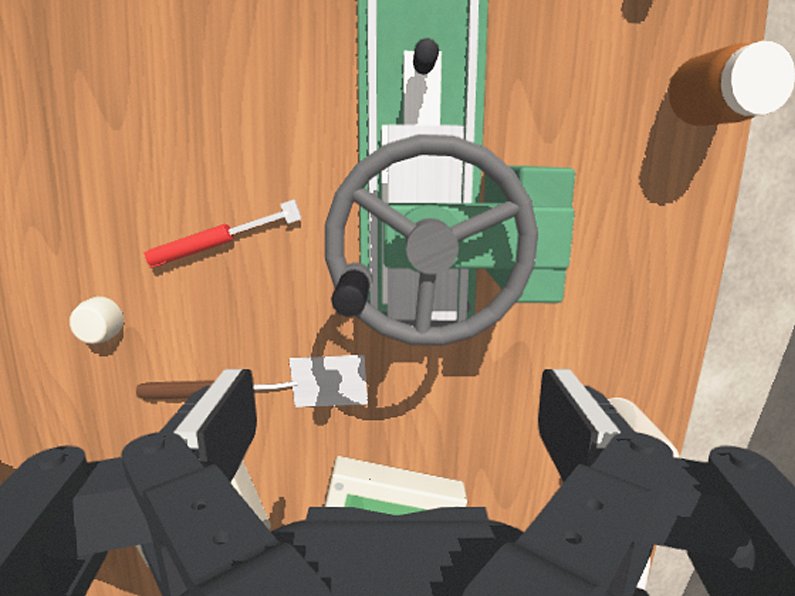

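```bash
python3 - <<'E'
from h import *
p=manip.camera_params("wrist");c=(p["camera_matrix"],p["k1"],np.load("c5.npy"))
f=lambda x,y,z:pix2w(c,((x+.5)/1.42-.5,(y+.5)/1.42-.5),z)
for q in((326,240),(537,240),(431,135),(431,344),(431.5,239.5)):print(f(*q,.192).round(4))
k=f(349,297,.25);print("knob",k,"handle",f(427,47,.094))
w=f(431.5,239.5,.192);d=k-w;print(np.hypot(*d[:2]),np.degrees(np.arctan2(d[1],d[0])))
go((k[0],k[1],.29),92)
E
```

```text
[ 0.5485 -0.2025  0.192 ]
[ 0.6998 -0.1969  0.192 ]
[ 0.6197 -0.1279  0.192 ]
[ 0.6279 -0.2791  0.192 ]
[ 0.6239 -0.1995  0.192 ]
knob [ 0.57081586 -0.22760741  0.25      ] handle [ 0.61919224 -0.05085272  0.094     ]
0.06004119425652908 -152.07316966272364
at [ 0.5989 -0.2142  0.391 ] h 92.1 F [-0.5  0.   0.2] w 0.999 t 26.075 j6 -0.5
-> dx -0.0250 dy -0.0570 dz 0.2021 yaw 0.0011 rows>=2
```

```bash
python3 - <<'E'
from h import *
go((.570,-.228,.30),92);go((.570,-.228,.216),92)
E
```

```text
at [ 0.5989 -0.2142  0.391 ] h 92.1 F [-0.5  0.   0.2] w 0.999 t 26.075 j6 -0.5
-> dx -0.0257 dy -0.0587 dz 0.1821 yaw 0.0011 rows>=2
at [ 0.5989 -0.2142  0.391 ] h 92.1 F [-0.5  0.   0.2] w 0.999 t 26.075 j6 -0.5
-> dx -0.0258 dy -0.0586 dz 0.3501 yaw 0.0011 rows>=3
```

Request:
send_rows(
  increments=[
    {"dx": -0.026, "dy": -0.0586, "yaw": 0, "dz": 0.09, "claw": -1},
    {"dx": -0.026, "dy": -0.0586, "yaw": 0, "dz": 0.18, "claw": -1},
    {"dx": -0.026, "dy": -0.0586, "yaw": 0, "dz": 0.18, "claw": -1},
    {"dx": -0.026, "dy": -0.0586, "yaw": 0, "dz": 0.25, "claw": -1},
    {"dx": -0.026, "dy": -0.0586, "yaw": 0, "dz": 0.3, "claw": -1},
    {"dx": -0.026, "dy": -0.0586, "yaw": 0, "dz": 0.35, "claw": -1},
    {"dx": -0.026, "dy": -0.0586, "yaw": 0, "dz": 0.35, "claw": -1},
    {"dx": -0.026, "dy": -0.0586, "yaw": 0, "dz": 0.35, "claw": -1},
    {"dx": -0.026, "dy": -0.0586, "yaw": 0, "dz": 0.35, "claw": 1},
    {"dx": -0.026, "dy": -0.0586, "yaw": 0, "dz": 0.35, "claw": 1},
    {"dx": -0.026, "dy": -0.0586, "yaw": 0, "dz": 0.35, "claw": 1},
    {"dx": -0.026, "dy": -0.0586, "yaw": 0, "dz": 0.35, "claw": 1},
    {"dx": -0.026, "dy": -0.0586, "yaw": 0, "dz": 0.35, "claw": 1},
    {"dx": -0.026, "dy": -0.0586, "yaw": 0, "dz": 0.35, "claw": 1},
    {"dx": -0.026, "dy": -0.0586, "yaw": 0, "dz": 0.35, "claw": 1},
  ],
)

```text
time: 27.95
tool_pos: [0.5695, -0.2299, 0.2173]
tool_rot: [-0.0, 0.695, 0.719, -0.001]
contact_force: [-4.8, -0.3, 5.4]
gripper_width: 0.245
grasp_force: 59.1
```

```bash
cat >> h.py <<'E'
def arc(W,a0,a1,n,P0,r=.06,step=None):
    "rows in tool axes from commanded P0, angles deg world"
    for a in np.linspace(a0,a1,n+1)[1:]:
        q=np.array([W[0]+r*np.cos(np.radians(a)),W[1]+r*np.sin(np.radians(a)),P0[2]])
        d=tool(q-np.array(P0)); print("%.1f: dx %.3f dy %.3f"%(a,d[0],d[1]))
E
python3 - <<'E'
from h import *
go((.57,-.228,.216),92)
arc((.6235,-.202),205.9,25.9,12,(.570,-.228,.216))
E
```

```text
at [ 0.5695 -0.2299  0.2173] h 91.98 F [-4.8 -0.3  5.4] w 0.245 t 27.95 j6 -0.54
-> dx 0.0039 dy 0.0012 dz 0.0026 yaw -0.0003 rows>=1
190.9: dx 0.030 dy -0.010
175.9: dx 0.061 dy -0.011
160.9: dx 0.091 dy -0.003
145.9: dx 0.119 dy 0.012
130.9: dx 0.142 dy 0.033
115.9: dx 0.158 dy 0.060
100.9: dx 0.167 dy 0.090
85.9: dx 0.168 dy 0.121
70.9: dx 0.160 dy 0.152
55.9: dx 0.145 dy 0.179
40.9: dx 0.124 dy 0.202
25.9: dx 0.097 dy 0.218
```

Request:
send_rows(
  increments=[
    {"dx": 0.015, "dy": -0.006, "yaw": 0, "dz": 0, "claw": 1},
    {"dx": 0.03, "dy": -0.01, "yaw": 0, "dz": 0, "claw": 1},
    {"dx": 0.061, "dy": -0.011, "yaw": 0, "dz": 0, "claw": 1},
    {"dx": 0.091, "dy": -0.003, "yaw": 0, "dz": 0, "claw": 1},
    {"dx": 0.119, "dy": 0.012, "yaw": 0, "dz": 0, "claw": 1},
    {"dx": 0.119, "dy": 0.012, "yaw": 0, "dz": 0, "claw": 1},
  ],
)

```text
time: 28.7
tool_pos: [0.5738, -0.1671, 0.2173]
tool_rot: [-0.002, 0.694, 0.72, 0.001]
contact_force: [-5.3, 5.5, 5.8]
gripper_width: 0.24
grasp_force: 59.6
```

```bash
python3 - <<'E'
from h import *
s=manip.state();print(s["tool_pos"],s["contact_force"],s["gripper_width"])
go((.6235+.06*np.cos(np.radians(145.9)),-.202+.06*np.sin(np.radians(145.9)),.216),92)
E
```

```text
[ 0.57380319 -0.16714516  0.21729939] [-5.33343102  5.47475737  5.7765793 ] 0.2401436425012496
at [ 0.5738 -0.1671  0.2173] h 92.1 F [-5.3  5.5  5.8] w 0.24 t 28.7 j6 -0.45
-> dx -0.0024 dy -0.0001 dz 0.0026 yaw 0.0012 rows>=1
```

```bash
python3 - <<'E'
from h import *
a=np.radians(145.9)
arc((.6235,-.202),145.9,-174.1,20,(.6235+.06*np.cos(a),-.202+.06*np.sin(a),.216))
E
```

```text
129.9: dx 0.024 dy 0.023
113.9: dx 0.041 dy 0.052
97.9: dx 0.049 dy 0.085
81.9: dx 0.047 dy 0.118
65.9: dx 0.037 dy 0.150
49.9: dx 0.018 dy 0.177
33.9: dx -0.008 dy 0.199
17.9: dx -0.038 dy 0.212
1.9: dx -0.071 dy 0.217
-14.1: dx -0.104 dy 0.212
-30.1: dx -0.135 dy 0.198
-46.1: dx -0.160 dy 0.177
-62.1: dx -0.179 dy 0.149
-78.1: dx -0.189 dy 0.117
-94.1: dx -0.190 dy 0.084
-110.1: dx -0.182 dy 0.051
-126.1: dx -0.165 dy 0.023
-142.1: dx -0.141 dy -0.001
-158.1: dx -0.112 dy -0.016
-174.1: dx -0.079 dy -0.023
```

Request:
send_rows(
  increments=[
    {"dx": 0.024, "dy": 0.023, "yaw": 0, "dz": 0, "claw": 1},
    {"dx": 0.041, "dy": 0.052, "yaw": 0, "dz": 0, "claw": 1},
    {"dx": 0.049, "dy": 0.085, "yaw": 0, "dz": 0, "claw": 1},
    {"dx": 0.047, "dy": 0.118, "yaw": 0, "dz": 0, "claw": 1},
    {"dx": 0.037, "dy": 0.15, "yaw": 0, "dz": 0, "claw": 1},
    {"dx": 0.018, "dy": 0.177, "yaw": 0, "dz": 0, "claw": 1},
    {"dx": -0.008, "dy": 0.199, "yaw": 0, "dz": 0, "claw": 1},
    {"dx": -0.038, "dy": 0.212, "yaw": 0, "dz": 0, "claw": 1},
    {"dx": -0.071, "dy": 0.217, "yaw": 0, "dz": 0, "claw": 1},
    {"dx": -0.104, "dy": 0.212, "yaw": 0, "dz": 0, "claw": 1},
    {"dx": -0.104, "dy": 0.212, "yaw": 0, "dz": 0, "claw": 1},
  ],
)

```text
time: 30.08
tool_pos: [0.68, -0.2196, 0.2172]
tool_rot: [-0.002, 0.695, 0.719, -0.001]
contact_force: [-9.8, 1.2, 7.9]
gripper_width: 0.246
grasp_force: 60.0
```

```bash
python3 - <<'E'
from h import *
a=np.radians(-14.1);P=(.6235+.06*np.cos(a),-.202+.06*np.sin(a),.216)
go(P,92)
arc((.6235,-.202),-14.1,-174.1,10,P)
arc((.6235,-.202),-174.1,-190.1,4,P)
E
```

```text
at [ 0.68   -0.2196  0.2172] h 91.88 F [-9.8  1.2  7.9] w 0.246 t 30.075 j6 -0.45
-> dx 0.0059 dy 0.0035 dz 0.0025 yaw -0.0013 rows>=1
-30.1: dx -0.030 dy -0.014
-46.1: dx -0.056 dy -0.035
-62.1: dx -0.075 dy -0.063
-78.1: dx -0.085 dy -0.095
-94.1: dx -0.086 dy -0.128
-110.1: dx -0.078 dy -0.160
-126.1: dx -0.061 dy -0.189
-142.1: dx -0.037 dy -0.212
-158.1: dx -0.008 dy -0.228
-174.1: dx 0.025 dy -0.235
-178.1: dx 0.033 dy -0.235
-182.1: dx 0.041 dy -0.235
-186.1: dx 0.050 dy -0.234
-190.1: dx 0.058 dy -0.233
```

Request:
send_rows(
  increments=[
    {"dx": -0.03, "dy": -0.014, "yaw": 0, "dz": 0, "claw": 1},
    {"dx": -0.056, "dy": -0.035, "yaw": 0, "dz": 0, "claw": 1},
    {"dx": -0.075, "dy": -0.063, "yaw": 0, "dz": 0, "claw": 1},
    {"dx": -0.085, "dy": -0.095, "yaw": 0, "dz": 0, "claw": 1},
    {"dx": -0.086, "dy": -0.128, "yaw": 0, "dz": 0, "claw": 1},
    {"dx": -0.078, "dy": -0.16, "yaw": 0, "dz": 0, "claw": 1},
    {"dx": -0.061, "dy": -0.189, "yaw": 0, "dz": 0, "claw": 1},
    {"dx": -0.037, "dy": -0.212, "yaw": 0, "dz": 0, "claw": 1},
    {"dx": -0.008, "dy": -0.228, "yaw": 0, "dz": 0, "claw": 1},
    {"dx": 0.008, "dy": -0.233, "yaw": 0, "dz": 0, "claw": 1},
    {"dx": 0.025, "dy": -0.235, "yaw": 0, "dz": 0, "claw": 1},
    {"dx": 0.033, "dy": -0.235, "yaw": 0, "dz": 0, "claw": 1},
    {"dx": 0.041, "dy": -0.235, "yaw": 0, "dz": 0, "claw": 1},
    {"dx": 0.041, "dy": -0.235, "yaw": 0, "dz": 0, "claw": 1},
  ],
)

```text
time: 31.82
tool_pos: [0.5626, -0.2011, 0.2173]
tool_rot: [-0.001, 0.695, 0.719, -0.001]
contact_force: [-7.4, 1.7, 7.0]
gripper_width: 0.234
grasp_force: 60.1
```

```bash
python3 - <<'E'
from h import *
s=manip.state();d=s["tool_pos"]-np.array([.6228,-.2024,0]);a=np.degrees(np.arctan2(d[1],d[0]));print(s["tool_pos"],s["contact_force"],np.hypot(*d[:2]),a,"value",np.radians((182-a)%360)+2*np.pi)
c=cam("scene");a=manip.grab_frame("scene");save(a,"pics/s1.png",(100,120,340,300),3.3)
E
```

```text
[ 0.56263801 -0.20107273  0.21725647] [-7.4184705   1.68846815  7.0241711 ] 0.06017662786387885 178.73617027344883 value 6.34014988213237
```

View pics/s1.png

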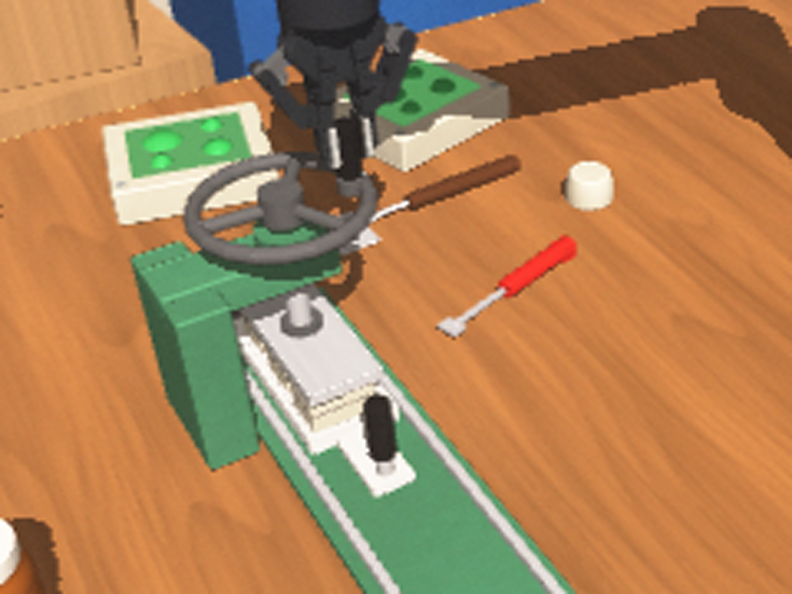

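Request:
send_rows(
  increments=[
    {"dx": 0.009, "dy": 0.001, "yaw": 0, "dz": 0, "claw": 1},
    {"dx": 0.019, "dy": 0.003, "yaw": 0, "dz": 0, "claw": 1},
    {"dx": 0.0285, "dy": 0.0056, "yaw": 0, "dz": 0, "claw": 1},
    {"dx": 0.0285, "dy": 0.0056, "yaw": 0, "dz": 0, "claw": 1},
    {"dx": 0.0285, "dy": 0.0056, "yaw": 0, "dz": 0, "claw": 1},
  ],
)

```text
time: 32.5
tool_pos: [0.5648, -0.186, 0.2172]
tool_rot: [-0.002, 0.694, 0.72, -0.0]
contact_force: [-7.7, 3.3, 9.5]
gripper_width: 0.235
grasp_force: 60.2
```

```bash
python3 - <<'E'
from h import *
s=manip.state();d=s["tool_pos"]-np.array([.6228,-.2024,0]);a=np.degrees(np.arctan2(d[1],d[0]));print(s["tool_pos"],s["contact_force"],np.hypot(*d[:2]),a,"value",np.radians((182-a)%360)+2*np.pi)
W=(.6230,-.2023)
P=lambda a:(.6235+.06*np.cos(np.radians(a)),-.202+.06*np.sin(np.radians(a)),.216)
arc(W,164,344,11,P(164)); print()
arc(W,344,547,12,(W[0]+.06*np.cos(np.radians(344)),W[1]+.06*np.sin(np.radians(344)),.216))
E
```

```text
[ 0.56479906 -0.18603538  0.21724163] [-7.71975836  3.34639745  9.46176618] 0.06026533208671638 164.24390265234047 value 6.593087668200877
180.4: dx -0.034 dy -0.007
196.7: dx -0.068 dy -0.003
213.1: dx -0.100 dy 0.010
229.5: dx -0.126 dy 0.032
245.8: dx -0.145 dy 0.060
262.2: dx -0.156 dy 0.093
278.5: dx -0.157 dy 0.127
294.9: dx -0.148 dy 0.160
311.3: dx -0.131 dy 0.189
327.6: dx -0.105 dy 0.212
344.0: dx -0.075 dy 0.227

360.9: dx 0.035 dy 0.006
377.8: dx 0.070 dy 0.001
394.8: dx 0.102 dy -0.013
411.7: dx 0.129 dy -0.036
428.6: dx 0.147 dy -0.066
445.5: dx 0.156 dy -0.101
462.4: dx 0.155 dy -0.136
479.3: dx 0.144 dy -0.169
496.2: dx 0.123 dy -0.198
513.2: dx 0.095 dy -0.219
530.1: dx 0.062 dy -0.232
547.0: dx 0.027 dy -0.234
```

Value about 6.59: pressed. Now wind back.

Request:
send_rows(
  increments=[
    {"dx": -0.017, "dy": -0.004, "yaw": 0, "dz": 0, "claw": 1},
    {"dx": -0.034, "dy": -0.007, "yaw": 0, "dz": 0, "claw": 1},
    {"dx": -0.068, "dy": -0.003, "yaw": 0, "dz": 0, "claw": 1},
    {"dx": -0.1, "dy": 0.01, "yaw": 0, "dz": 0, "claw": 1},
    {"dx": -0.126, "dy": 0.032, "yaw": 0, "dz": 0, "claw": 1},
    {"dx": -0.145, "dy": 0.06, "yaw": 0, "dz": 0, "claw": 1},
    {"dx": -0.156, "dy": 0.093, "yaw": 0, "dz": 0, "claw": 1},
    {"dx": -0.157, "dy": 0.127, "yaw": 0, "dz": 0, "claw": 1},
    {"dx": -0.148, "dy": 0.16, "yaw": 0, "dz": 0, "claw": 1},
    {"dx": -0.131, "dy": 0.189, "yaw": 0, "dz": 0, "claw": 1},
    {"dx": -0.105, "dy": 0.212, "yaw": 0, "dz": 0, "claw": 1},
    {"dx": -0.075, "dy": 0.227, "yaw": 0, "dz": 0, "claw": 1},
    {"dx": -0.075, "dy": 0.227, "yaw": 0, "dz": 0, "claw": 1},
  ],
)

```text
time: 34.12
tool_pos: [0.6803, -0.2184, 0.2173]
tool_rot: [-0.002, 0.694, 0.72, 0.0]
contact_force: [-6.9, 2.6, 6.8]
gripper_width: 0.24
grasp_force: 60.1
```

Request:
send_rows(
  increments=[
    {"dx": 0.017, "dy": 0.004, "yaw": 0, "dz": 0, "claw": 1},
    {"dx": 0.035, "dy": 0.006, "yaw": 0, "dz": 0, "claw": 1},
    {"dx": 0.07, "dy": 0.001, "yaw": 0, "dz": 0, "claw": 1},
    {"dx": 0.102, "dy": -0.013, "yaw": 0, "dz": 0, "claw": 1},
    {"dx": 0.129, "dy": -0.036, "yaw": 0, "dz": 0, "claw": 1},
    {"dx": 0.147, "dy": -0.066, "yaw": 0, "dz": 0, "claw": 1},
    {"dx": 0.156, "dy": -0.101, "yaw": 0, "dz": 0, "claw": 1},
    {"dx": 0.155, "dy": -0.136, "yaw": 0, "dz": 0, "claw": 1},
    {"dx": 0.144, "dy": -0.169, "yaw": 0, "dz": 0, "claw": 1},
    {"dx": 0.123, "dy": -0.198, "yaw": 0, "dz": 0, "claw": 1},
    {"dx": 0.095, "dy": -0.219, "yaw": 0, "dz": 0, "claw": 1},
    {"dx": 0.062, "dy": -0.232, "yaw": 0, "dz": 0, "claw": 1},
    {"dx": 0.027, "dy": -0.234, "yaw": 0, "dz": 0, "claw": 1},
    {"dx": 0.027, "dy": -0.234, "yaw": 0, "dz": 0, "claw": 1},
    {"dx": 0.027, "dy": -0.234, "yaw": 0, "dz": 0, "claw": 1},
  ],
)

```text
time: 36.0
tool_pos: [0.5632, -0.211, 0.2173]
tool_rot: [0.0, 0.695, 0.719, 0.0]
contact_force: [-1.5, -0.9, 5.5]
gripper_width: 0.234
grasp_force: 59.8
```

```bash
python3 - <<'E'
from h import *
s=manip.state();d=s["tool_pos"]-np.array([.6228,-.2024,0]);a=np.degrees(np.arctan2(d[1],d[0]));print(s["tool_pos"],s["contact_force"],np.hypot(*d[:2]),a,"value",np.radians((182-a+180)%360-180))
E
```

```text
[ 0.56317593 -0.21097725  0.21727223] [-1.48557652 -0.90058643  5.53386359] 0.06023785500370801 -171.8138518870563 value -0.10796865258690108
```

```bash
python3 - <<'E'
from h import *
c=(.623+.06*np.cos(np.radians(187)),-.2023+.06*np.sin(np.radians(187)),.216)
go((.6182,-.050,.30),92,c);go((.6182,-.050,.05),92,c)
E
```

```text
at [ 0.5632 -0.211   0.2173] h 92.0 F [-1.5 -0.9  5.5] w 0.234 t 36.0 j6 -0.52
-> dx 0.3152 dy 0.1207 dz -0.1679 yaw -0.0000 rows>=4
at [ 0.5632 -0.211   0.2173] h 92.0 F [-1.5 -0.9  5.5] w 0.234 t 36.0 j6 -0.52
-> dx 0.3152 dy 0.1204 dz 0.3321 yaw -0.0000 rows>=4
```

Request:
send_rows(
  increments=[
    {"dx": 0, "dy": 0, "yaw": 0, "dz": 0, "claw": -1},
    {"dx": 0, "dy": 0, "yaw": 0, "dz": 0, "claw": -1},
    {"dx": 0, "dy": 0, "yaw": 0, "dz": 0, "claw": -1},
    {"dx": 0, "dy": 0, "yaw": 0, "dz": 0, "claw": -1},
    {"dx": 0, "dy": 0, "yaw": 0, "dz": 0, "claw": -1},
    {"dx": 0, "dy": 0, "yaw": 0, "dz": -0.08, "claw": -1},
    {"dx": 0, "dy": 0, "yaw": 0, "dz": -0.168, "claw": -1},
    {"dx": 0, "dy": 0, "yaw": 0, "dz": -0.168, "claw": -1},
    {"dx": 0.315, "dy": 0.12, "yaw": 0, "dz": -0.168, "claw": -1},
    {"dx": 0.315, "dy": 0.12, "yaw": 0, "dz": -0.168, "claw": -1},
    {"dx": 0.315, "dy": 0.12, "yaw": 0, "dz": -0.168, "claw": -1},
    {"dx": 0.315, "dy": 0.12, "yaw": 0, "dz": -0.168, "claw": -1},
    {"dx": 0.315, "dy": 0.12, "yaw": 0, "dz": -0.168, "claw": -1},
    {"dx": 0.315, "dy": 0.12, "yaw": 0, "dz": -0.168, "claw": -1},
  ],
)

```text
time: 37.75
tool_pos: [0.6173, -0.0531, 0.3003]
tool_rot: [-0.0, 0.695, 0.719, -0.0]
contact_force: [0.2, -0.7, -0.5]
gripper_width: 1.0
grasp_force: 0.0
```

```bash
python3 - <<'E'
from h import *
go((.6182,-.050,.05),92)
E
```

```text
at [ 0.6173 -0.0531  0.3003] h 91.91 F [ 0.2 -0.7 -0.5] w 1.0 t 37.75 j6 -0.24
-> dx 0.0062 dy 0.0023 dz 0.5007 yaw -0.0011 rows>=5
```

Request:
send_rows(
  increments=[
    {"dx": 0.005, "dy": 0.002, "yaw": 0, "dz": 0.12, "claw": -1},
    {"dx": 0.005, "dy": 0.002, "yaw": 0, "dz": 0.24, "claw": -1},
    {"dx": 0.005, "dy": 0.002, "yaw": 0, "dz": 0.34, "claw": -1},
    {"dx": 0.005, "dy": 0.002, "yaw": 0, "dz": 0.42, "claw": -1},
    {"dx": 0.005, "dy": 0.002, "yaw": 0, "dz": 0.5, "claw": -1},
    {"dx": 0.005, "dy": 0.002, "yaw": 0, "dz": 0.5, "claw": -1},
    {"dx": 0.005, "dy": 0.002, "yaw": 0, "dz": 0.5, "claw": -1},
    {"dx": 0.005, "dy": 0.002, "yaw": 0, "dz": 0.5, "claw": 1},
    {"dx": 0.005, "dy": 0.002, "yaw": 0, "dz": 0.5, "claw": 1},
    {"dx": 0.005, "dy": 0.002, "yaw": 0, "dz": 0.5, "claw": 1},
    {"dx": 0.005, "dy": 0.002, "yaw": 0, "dz": 0.5, "claw": 1},
    {"dx": 0.005, "dy": 0.002, "yaw": 0, "dz": 0.5, "claw": 1},
    {"dx": 0.005, "dy": 0.002, "yaw": 0, "dz": 0.5, "claw": 1},
    {"dx": 0.005, "dy": 0.002, "yaw": 0, "dz": 0.5, "claw": 1},
  ],
)

```text
time: 39.5
tool_pos: [0.6177, -0.0495, 0.0516]
tool_rot: [-0.001, 0.695, 0.719, -0.001]
contact_force: [-5.6, -1.2, 6.5]
gripper_width: 0.245
grasp_force: 59.0
```

Request:
send_rows(
  increments=[
    {"dx": 0.01, "dy": 0, "yaw": 0, "dz": 0, "claw": 1},
    {"dx": 0.03, "dy": 0, "yaw": 0, "dz": 0, "claw": 1},
    {"dx": 0.06, "dy": 0, "yaw": 0, "dz": 0, "claw": 1},
    {"dx": 0.09, "dy": 0, "yaw": 0, "dz": 0, "claw": 1},
    {"dx": 0.12, "dy": 0, "yaw": 0, "dz": 0, "claw": 1},
    {"dx": 0.15, "dy": 0, "yaw": 0, "dz": 0, "claw": 1},
    {"dx": 0.18, "dy": 0.001, "yaw": 0, "dz": 0, "claw": 1},
    {"dx": 0.21, "dy": 0.001, "yaw": 0, "dz": 0, "claw": 1},
    {"dx": 0.24, "dy": 0.001, "yaw": 0, "dz": 0, "claw": 1},
    {"dx": 0.27, "dy": 0.001, "yaw": 0, "dz": 0, "claw": 1},
    {"dx": 0.3, "dy": 0.001, "yaw": 0, "dz": 0, "claw": 1},
    {"dx": 0.33, "dy": 0.002, "yaw": 0, "dz": 0, "claw": 1},
    {"dx": 0.36, "dy": 0.002, "yaw": 0, "dz": 0, "claw": 1},
    {"dx": 0.39, "dy": 0.002, "yaw": 0, "dz": 0, "claw": 1},
    {"dx": 0.42, "dy": 0.002, "yaw": 0, "dz": 0, "claw": 1},
    {"dx": 0.45, "dy": 0.002, "yaw": 0, "dz": 0, "claw": 1},
    {"dx": 0.47, "dy": 0.002, "yaw": 0, "dz": 0, "claw": 1},
    {"dx": 0.48, "dy": 0.002, "yaw": 0, "dz": 0, "claw": 1},
    {"dx": 0.49, "dy": 0.002, "yaw": 0, "dz": 0, "claw": 1},
    {"dx": 0.49, "dy": 0.002, "yaw": 0, "dz": 0, "claw": 1},
  ],
)

```text
time: 42.0
tool_pos: [0.6101, 0.196, 0.0515]
tool_rot: [-0.001, 0.694, 0.72, -0.001]
contact_force: [-5.2, -0.3, 6.0]
gripper_width: 0.241
grasp_force: 59.1
```

Request:
send_rows(
  increments=[
    {"dx": 0.004, "dy": 0, "yaw": 0, "dz": 0, "claw": 1},
    {"dx": 0.008, "dy": 0, "yaw": 0, "dz": 0, "claw": 1},
    {"dx": 0.012, "dy": 0, "yaw": 0, "dz": 0, "claw": 1},
    {"dx": 0.012, "dy": 0, "yaw": 0, "dz": 0, "claw": 1},
  ],
)

```text
time: 42.5
tool_pos: [0.61, 0.2004, 0.0515]
tool_rot: [-0.0, 0.695, 0.719, -0.002]
contact_force: [-6.2, -4.9, 6.5]
gripper_width: 0.241
grasp_force: 59.2
```

Request:
send_rows(
  increments=[
    {"dx": 0, "dy": 0, "yaw": 0, "dz": 0, "claw": -1},
    {"dx": 0, "dy": 0, "yaw": 0, "dz": 0, "claw": -1},
    {"dx": 0, "dy": 0, "yaw": 0, "dz": 0, "claw": -1},
    {"dx": 0, "dy": 0, "yaw": 0, "dz": 0, "claw": -1},
    {"dx": 0, "dy": 0, "yaw": 0, "dz": 0, "claw": -1},
    {"dx": 0, "dy": 0, "yaw": 0, "dz": -0.1, "claw": -1},
    {"dx": 0, "dy": 0, "yaw": 0, "dz": -0.2, "claw": -1},
    {"dx": -0.26, "dy": 0, "yaw": 0, "dz": -0.36, "claw": -1},
    {"dx": -0.26, "dy": 0, "yaw": 0, "dz": -0.36, "claw": -1},
    {"dx": -0.26, "dy": 0, "yaw": 0, "dz": -0.36, "claw": -1},
    {"dx": -0.26, "dy": 0, "yaw": 0, "dz": -0.36, "claw": -1},
    {"dx": -0.26, "dy": 0, "yaw": 0, "dz": -0.36, "claw": -1},
    {"dx": -0.26, "dy": 0, "yaw": 0, "dz": -0.36, "claw": -1},
  ],
)

```text
time: 44.12
tool_pos: [0.6146, 0.0726, 0.2292]
tool_rot: [-0.001, 0.694, 0.72, -0.001]
contact_force: [-0.6, -0.3, -0.2]
gripper_width: 0.995
grasp_force: 0.0
```

```bash
python3 - <<'E'
from h import *
go((.6,.1,.2),92)
H=holes(.060)
for p,q,A,b in H:
    if abs(p[0]-.62)<.06 and 24<1e3*np.hypot(*(q-p))<30:
        l=np.arctan2(*(p-q)[::-1])+np.radians(16.6); u=np.array([np.cos(l),np.sin(l)])
        print("centre",(p-.0099*u-.0005*np.array([u[1],-u[0]])*-1).round(4),"long",np.degrees(l).round(1),A,b)
a=manip.grab_frame("wrist");save(a,"pics/w6.png",(130,0,500,280),2.1)
E
```

```text
at [0.6146 0.0726 0.2292] h 92.08 F [-0.6 -0.3 -0.2] w 0.995 t 44.125 j6 -0.04
-> dx 0.0557 dy -0.0271 dz 0.0584 yaw 0.0009 rows>=1
centre [0.617  0.1049] long 1.5 262 30
centre [0.6169 0.0469] long 1.8 233 26
centre [ 0.6171 -0.0136] long 1.2 199 26
```

View pics/w6.png

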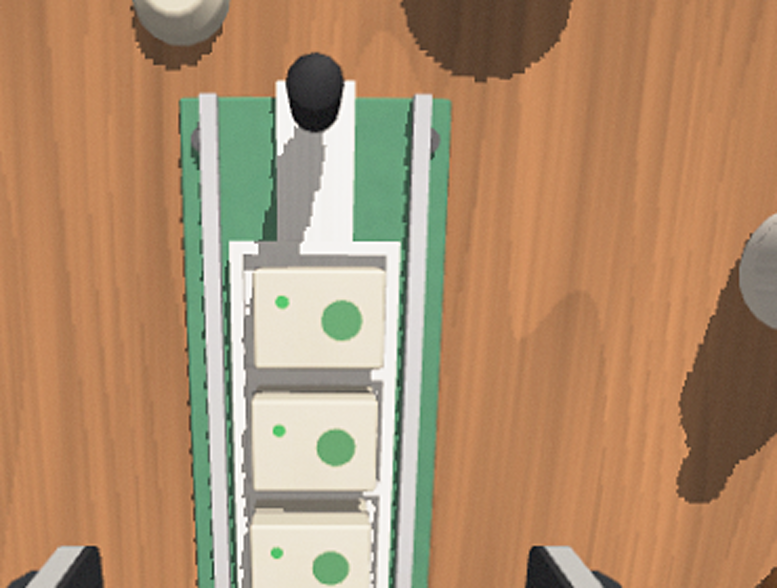

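```bash
python3 - <<'E'
from h import *
go((.617,.105,.035),91.5)
E
```

```text
at [0.6148 0.0725 0.2295] h 92.08 F [-1.3 -0.3 -0.5] w 0.998 t 44.225 j6 -0.04
-> dx 0.0647 dy 0.0074 dz 0.3890 yaw 0.0067 rows>=4
```

Request:
send_rows(
  increments=[
    {"dx": 0.0647, "dy": 0.0074, "yaw": 0.007, "dz": 0.1, "claw": -1},
    {"dx": 0.0647, "dy": 0.0074, "yaw": 0.007, "dz": 0.2, "claw": -1},
    {"dx": 0.0647, "dy": 0.0074, "yaw": 0.007, "dz": 0.28, "claw": -1},
    {"dx": 0.0647, "dy": 0.0074, "yaw": 0.007, "dz": 0.34, "claw": -1},
    {"dx": 0.0647, "dy": 0.0074, "yaw": 0.007, "dz": 0.389, "claw": -1},
    {"dx": 0.0647, "dy": 0.0074, "yaw": 0.007, "dz": 0.389, "claw": -1},
    {"dx": 0.0647, "dy": 0.0074, "yaw": 0.007, "dz": 0.389, "claw": -1},
    {"dx": 0.0647, "dy": 0.0074, "yaw": 0.007, "dz": 0.389, "claw": 1},
    {"dx": 0.0647, "dy": 0.0074, "yaw": 0.007, "dz": 0.389, "claw": 1},
    {"dx": 0.0647, "dy": 0.0074, "yaw": 0.007, "dz": 0.389, "claw": 1},
    {"dx": 0.0647, "dy": 0.0074, "yaw": 0.007, "dz": 0.389, "claw": 1},
    {"dx": 0.0647, "dy": 0.0074, "yaw": 0.007, "dz": 0.389, "claw": 1},
    {"dx": 0.0647, "dy": 0.0074, "yaw": 0.007, "dz": 0.389, "claw": 1},
  ],
)

```text
time: 45.85
tool_pos: [0.618, 0.1041, 0.0382]
tool_rot: [-0.0, 0.698, 0.716, -0.0]
contact_force: [-4.8, -0.5, 7.0]
gripper_width: 0.663
grasp_force: 65.9
```

```bash
python3 - <<'E'
from h import *
c=(.617,.105,.035)
for k in (.075,0,-.075):
    b=np.array([.470,.423])+k*np.array([.402,.916]);print(b)
b=np.array([.470,.423])+.075*np.array([.402,.916])
go((*b,.15),66.3,c);go((*b,.0235),66.3,c)
E
```

```text
[0.50015 0.4917 ]
[0.47  0.423]
[0.43985 0.3543 ]
at [0.618  0.1041 0.0382] h 91.41 F [-4.8 -0.5  7. ] w 0.663 t 45.85 j6 0.02
-> dx 0.7789 dy -0.2146 dz -0.2299 yaw 0.2922 rows>=7
at [0.618  0.1041 0.0382] h 91.41 F [-4.8 -0.5  7. ] w 0.663 t 45.85 j6 0.02
-> dx 0.7789 dy -0.2145 dz 0.0231 yaw 0.2922 rows>=7
```

Request:
send_rows(
  increments=[
    {"dx": 0, "dy": 0, "yaw": 0, "dz": -0.05, "claw": 1},
    {"dx": 0, "dy": 0, "yaw": 0, "dz": -0.14, "claw": 1},
    {"dx": 0, "dy": 0, "yaw": 0, "dz": -0.25, "claw": 1},
    {"dx": 0, "dy": 0, "yaw": 0, "dz": -0.25, "claw": 1},
    {"dx": 0.1, "dy": -0.03, "yaw": 0.03, "dz": -0.25, "claw": 1},
    {"dx": 0.2, "dy": -0.06, "yaw": 0.08, "dz": -0.25, "claw": 1},
    {"dx": 0.3, "dy": -0.08, "yaw": 0.12, "dz": -0.25, "claw": 1},
    {"dx": 0.4, "dy": -0.11, "yaw": 0.16, "dz": -0.25, "claw": 1},
    {"dx": 0.5, "dy": -0.14, "yaw": 0.2, "dz": -0.25, "claw": 1},
    {"dx": 0.6, "dy": -0.17, "yaw": 0.24, "dz": -0.25, "claw": 1},
    {"dx": 0.7, "dy": -0.19, "yaw": 0.28, "dz": -0.25, "claw": 1},
    {"dx": 0.779, "dy": -0.2146, "yaw": 0.292, "dz": -0.25, "claw": 1},
    {"dx": 0.779, "dy": -0.2146, "yaw": 0.292, "dz": -0.25, "claw": 1},
    {"dx": 0.779, "dy": -0.2146, "yaw": 0.292, "dz": -0.2, "claw": 1},
    {"dx": 0.779, "dy": -0.2146, "yaw": 0.292, "dz": -0.1, "claw": 1},
    {"dx": 0.779, "dy": -0.2146, "yaw": 0.292, "dz": -0.1, "claw": 1},
    {"dx": 0.779, "dy": -0.2146, "yaw": 0.292, "dz": -0.1, "claw": 1},
  ],
)

```text
time: 47.98
tool_pos: [0.5019, 0.4905, 0.0872]
tool_rot: [0.0, 0.837, 0.547, 0.0]
contact_force: [0.5, 0.1, -0.8]
gripper_width: 0.66
grasp_force: 65.0
```

```bash
python3 - <<'E'
from h import *
go((.50,.4917,.0275),66.3)
np.save("c7.npy",cam("wrist")[2])
a=manip.grab_frame("wrist");save(a,"pics/w7.png",None,1.42)
E
```

```text
at [0.5019 0.4905 0.0872] h 66.26 F [ 0.5  0.1 -0.8] w 0.66 t 47.975 j6 1.08
-> dx 0.0007 dy -0.0045 dz 0.1195 yaw -0.0004 rows>=1
```

View pics/w7.png

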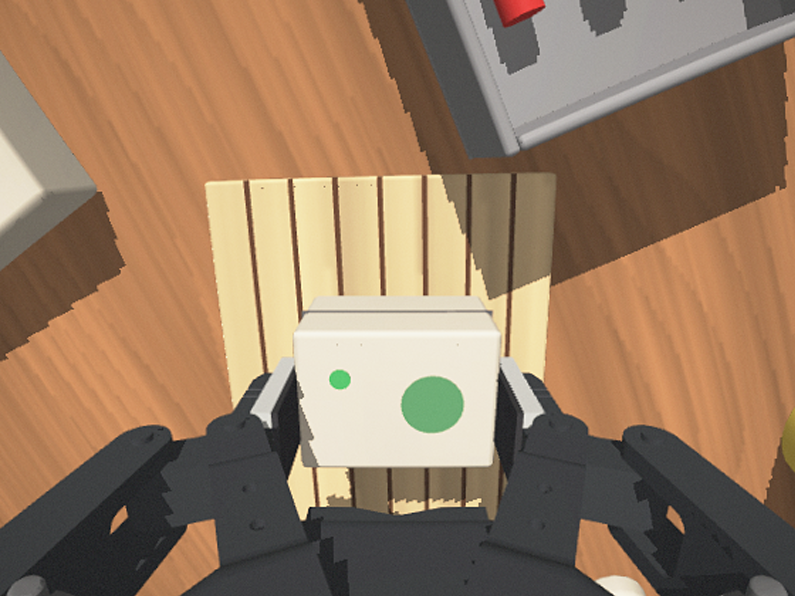

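```bash
python3 - <<'E'
from h import *
p=manip.camera_params("wrist");c=(p["camera_matrix"],p["k1"],np.load("c7.npy"))
f=lambda x,y,z:pix2w(c,((x+.5)/1.42-.5,(y+.5)/1.42-.5),z)
a,b=f(206,182,.01),f(555,174,.01);m=(a+b)/2;e=(b-a)[:2];e/=np.hypot(*e);print(a,b,np.linalg.norm(b-a),m,np.degrees(np.arctan2(e[1],e[0])))
u=np.array([-e[1],e[0]]);C=m[:2]-.13*u;print("centre",C,[C+k*u for k in(.075,0,-.075)])
go((.50,.4917,.0275),66.3)
E
```

```text
[0.44777942 0.57987336 0.01      ] [0.59287689 0.51961621 0.01      ] 0.15711206263270044 [0.52032815 0.54974479 0.01      ] -22.552498442281465
centre [0.47046928 0.42968608] [array([0.49923401, 0.49895072]), array([0.47046928, 0.42968608]), array([0.44170454, 0.36042144])]
at [0.5025 0.4912 0.0887] h 66.27 F [ 0.2 -0.1 -0.1] w 0.664 t 48.025 j6 1.08
-> dx -0.0014 dy -0.0053 dz 0.1223 yaw -0.0003 rows>=1
```

Request:
send_rows(
  increments=[
    {"dx": 0.008, "dy": -0.003, "yaw": 0, "dz": 0.05, "claw": 1},
    {"dx": 0.008, "dy": -0.003, "yaw": 0, "dz": 0.1, "claw": 1},
    {"dx": 0.008, "dy": -0.003, "yaw": 0, "dz": 0.121, "claw": 1},
    {"dx": 0.008, "dy": -0.003, "yaw": 0, "dz": 0.121, "claw": 1},
  ],
)

```text
time: 48.52
tool_pos: [0.5015, 0.4954, 0.0283]
tool_rot: [0.0, 0.837, 0.547, -0.001]
contact_force: [-5.4, -5.4, 10.6]
gripper_width: 0.668
grasp_force: 66.5
```

Request:
send_rows(
  increments=[
    {"dx": 0, "dy": 0, "yaw": 0, "dz": -0.003, "claw": -0.8},
    {"dx": 0, "dy": 0, "yaw": 0, "dz": -0.003, "claw": -0.8},
    {"dx": 0, "dy": 0, "yaw": 0, "dz": -0.003, "claw": -0.8},
    {"dx": 0, "dy": 0, "yaw": 0, "dz": -0.003, "claw": -0.8},
    {"dx": 0, "dy": 0, "yaw": 0, "dz": -0.003, "claw": -0.8},
    {"dx": 0, "dy": 0, "yaw": 0, "dz": -0.05, "claw": -0.8},
    {"dx": 0, "dy": 0, "yaw": 0, "dz": -0.15, "claw": -1},
    {"dx": 0, "dy": 0, "yaw": 0, "dz": -0.27, "claw": -1},
    {"dx": 0, "dy": 0, "yaw": 0, "dz": -0.32, "claw": -1},
    {"dx": 0, "dy": 0, "yaw": 0, "dz": -0.32, "claw": -1},
  ],
)

```text
time: 49.78
tool_pos: [0.5031, 0.4965, 0.1916]
tool_rot: [-0.0, 0.837, 0.547, 0.004]
contact_force: [0.4, 0.3, -0.2]
gripper_width: 1.0
grasp_force: 0.0
```

```bash
python3 - <<'E'
from h import *
H=holes(.048)
for p,q,A,b in H:
    if abs(p[1]-.49)<.06 and 24<1e3*np.hypot(*(q-p))<30:print(p,q,A,b)
go((.617,.0472,.19),91.5)
E
```

```text
[0.51508163 0.46157154] [0.4945052  0.47962938] 271 30
at [0.502  0.4955 0.1881] h 66.3 F [-1.1 -0.  -1.1] w 1.002 t 49.825 j6 1.09
-> dx -0.7285 dy 0.5710 dz -0.0052 yaw -0.2932 rows>=8
```

```bash
python3 - <<'E'
from h import *
for p,q,A,b in holes(.048):
    if abs(p[1]-.49)<.08 and 24<1e3*np.hypot(*(q-p))<30:print(p,q,A,b)
a=manip.grab_frame("wrist");save(a,"pics/w8.png",None,1.42)
E
```

```text
[0.51510911 0.45973207] [0.49478673 0.47769894] 278 34
```

View pics/w8.png

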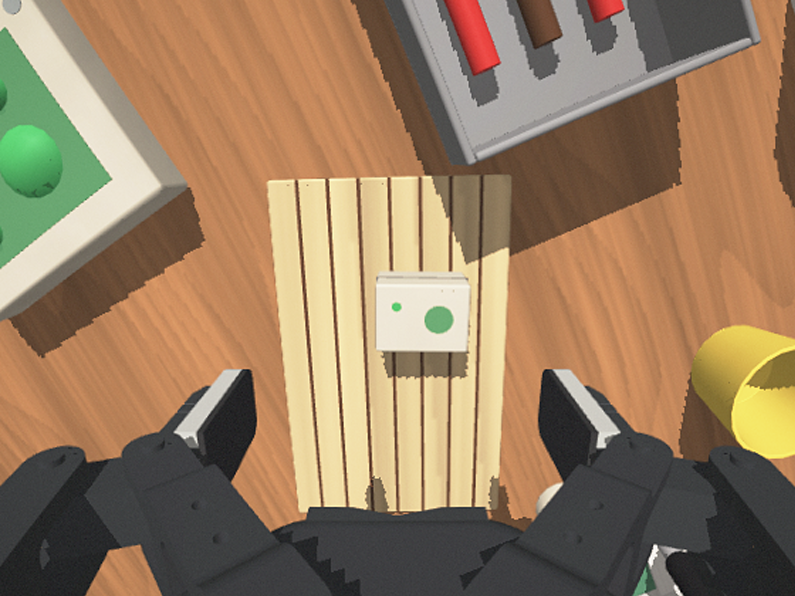

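Request:
send_rows(
  increments=[
    {"dx": -0.1, "dy": 0.08, "yaw": -0.04, "dz": 0, "claw": -1},
    {"dx": -0.2, "dy": 0.16, "yaw": -0.08, "dz": 0, "claw": -1},
    {"dx": -0.3, "dy": 0.24, "yaw": -0.12, "dz": 0, "claw": -1},
    {"dx": -0.4, "dy": 0.31, "yaw": -0.16, "dz": 0, "claw": -1},
    {"dx": -0.5, "dy": 0.39, "yaw": -0.2, "dz": 0, "claw": -1},
    {"dx": -0.6, "dy": 0.47, "yaw": -0.24, "dz": 0, "claw": -1},
    {"dx": -0.68, "dy": 0.53, "yaw": -0.28, "dz": 0, "claw": -1},
    {"dx": -0.7285, "dy": 0.571, "yaw": -0.293, "dz": 0, "claw": -1},
    {"dx": -0.7285, "dy": 0.571, "yaw": -0.293, "dz": 0, "claw": -1},
    {"dx": -0.7285, "dy": 0.571, "yaw": -0.293, "dz": 0, "claw": -1},
    {"dx": -0.7285, "dy": 0.571, "yaw": -0.293, "dz": 0, "claw": -1},
  ],
)

```text
time: 51.3
tool_pos: [0.6158, 0.048, 0.1849]
tool_rot: [-0.001, 0.697, 0.717, -0.0]
contact_force: [-0.9, 0.2, -0.4]
gripper_width: 1.001
grasp_force: 0.0
```

```bash
cat >> h.py <<'E'
def moulds(z,x,y,r=.06):
    for p,q,A,b in holes(z):
        if np.hypot(p[0]-x,p[1]-y)<r and .024<np.hypot(*(q-p))<.030:
            l=np.arctan2(*(p-q)[::-1])+np.radians(16.6); u=np.array([np.cos(l),np.sin(l)])
            print("centre",(p-.0099*u+.0005*np.array([-u[1],u[0]])).round(4),"long",np.degrees(l).round(1),A,b)
E
python3 - <<'E'
from h import *
moulds(.06,.617,.02,.12)
go((.617,.0472,.035),91.5)
E
```

```text
centre [0.6168 0.0479] long 1.6 334 40
centre [ 0.617  -0.0126] long 1.2 279 31
at [0.6159 0.048  0.1852] h 91.57 F [ 0.6  0.7 -0.1] w 0.999 t 51.35 j6 -0.07
-> dx -0.0017 dy 0.0023 dz 0.3004 yaw 0.0008 rows>=3
```

Request:
send_rows(
  increments=[
    {"dx": 0, "dy": 0.002, "yaw": 0, "dz": 0.1, "claw": -1},
    {"dx": 0, "dy": 0.002, "yaw": 0, "dz": 0.2, "claw": -1},
    {"dx": 0, "dy": 0.002, "yaw": 0, "dz": 0.26, "claw": -1},
    {"dx": 0, "dy": 0.002, "yaw": 0, "dz": 0.3, "claw": -1},
    {"dx": 0, "dy": 0.002, "yaw": 0, "dz": 0.3, "claw": -1},
    {"dx": 0, "dy": 0.002, "yaw": 0, "dz": 0.3, "claw": -1},
    {"dx": 0, "dy": 0.002, "yaw": 0, "dz": 0.3, "claw": 1},
    {"dx": 0, "dy": 0.002, "yaw": 0, "dz": 0.3, "claw": 1},
    {"dx": 0, "dy": 0.002, "yaw": 0, "dz": 0.3, "claw": 1},
    {"dx": 0, "dy": 0.002, "yaw": 0, "dz": 0.3, "claw": 1},
    {"dx": 0, "dy": 0.002, "yaw": 0, "dz": 0.3, "claw": 1},
    {"dx": 0, "dy": 0.002, "yaw": 0, "dz": 0.3, "claw": 1},
  ],
)

```text
time: 52.85
tool_pos: [0.6188, 0.0467, 0.0377]
tool_rot: [0.001, 0.698, 0.716, 0.001]
contact_force: [-0.5, -0.6, 6.2]
gripper_width: 0.665
grasp_force: 66.5
```

```bash
python3 - <<'E'
from h import *
c=(.6169,.048,.0352)
go((.4628,.4112,.10),67.4,c)
E
```

```text
at [0.6188 0.0467 0.0377] h 91.48 F [-0.5 -0.6  6.2] w 0.665 t 52.85 j6 -0.07
-> dx 0.7341 dy -0.2890 dz -0.1306 yaw 0.2802 rows>=7
```

Request:
send_rows(
  increments=[
    {"dx": 0, "dy": 0, "yaw": 0, "dz": -0.05, "claw": 1},
    {"dx": 0, "dy": 0, "yaw": 0, "dz": -0.14, "claw": 1},
    {"dx": 0, "dy": 0, "yaw": 0, "dz": -0.25, "claw": 1},
    {"dx": 0, "dy": 0, "yaw": 0, "dz": -0.25, "claw": 1},
    {"dx": 0.1, "dy": -0.04, "yaw": 0.03, "dz": -0.25, "claw": 1},
    {"dx": 0.2, "dy": -0.08, "yaw": 0.08, "dz": -0.25, "claw": 1},
    {"dx": 0.3, "dy": -0.12, "yaw": 0.12, "dz": -0.25, "claw": 1},
    {"dx": 0.4, "dy": -0.16, "yaw": 0.16, "dz": -0.25, "claw": 1},
    {"dx": 0.5, "dy": -0.2, "yaw": 0.2, "dz": -0.25, "claw": 1},
    {"dx": 0.6, "dy": -0.24, "yaw": 0.24, "dz": -0.25, "claw": 1},
    {"dx": 0.68, "dy": -0.27, "yaw": 0.27, "dz": -0.25, "claw": 1},
    {"dx": 0.734, "dy": -0.289, "yaw": 0.28, "dz": -0.25, "claw": 1},
    {"dx": 0.734, "dy": -0.289, "yaw": 0.28, "dz": -0.25, "claw": 1},
    {"dx": 0.734, "dy": -0.289, "yaw": 0.28, "dz": -0.2, "claw": 1},
    {"dx": 0.734, "dy": -0.289, "yaw": 0.28, "dz": -0.13, "claw": 1},
    {"dx": 0.734, "dy": -0.289, "yaw": 0.28, "dz": -0.13, "claw": 1},
  ],
)

```text
time: 54.85
tool_pos: [0.461, 0.407, 0.0958]
tool_rot: [0.0, 0.832, 0.555, -0.005]
contact_force: [-0.0, -0.2, -1.6]
gripper_width: 0.663
grasp_force: 65.6
```

```bash
python3 - <<'E'
from h import *
go((.4628,.4112,.0277),67.4)
moulds(.048,.506,.465,.1)
E
```

```text
at [0.461  0.407  0.0958] h 67.37 F [-0.  -0.2 -1.6] w 0.663 t 54.85 j6 1.0
-> dx 0.0102 dy 0.0008 dz 0.1362 yaw -0.0004 rows>=2
centre [0.5063 0.4648] long -24.7 836 94
```

Request:
send_rows(
  increments=[
    {"dx": 0.004, "dy": 0, "yaw": 0, "dz": 0.05, "claw": 1},
    {"dx": 0.004, "dy": 0, "yaw": 0, "dz": 0.1, "claw": 1},
    {"dx": 0.004, "dy": 0, "yaw": 0, "dz": 0.132, "claw": 1},
    {"dx": 0.004, "dy": 0, "yaw": 0, "dz": 0.132, "claw": 1},
    {"dx": 0.004, "dy": 0, "yaw": 0, "dz": 0.132, "claw": 1},
  ],
)

```text
time: 55.52
tool_pos: [0.4652, 0.4123, 0.0362]
tool_rot: [0.0, 0.832, 0.555, 0.001]
contact_force: [0.6, 0.5, -1.6]
gripper_width: 0.667
grasp_force: 65.7
```

Request:
send_rows(
  increments=[
    {"dx": 0, "dy": 0, "yaw": 0, "dz": 0.008, "claw": 1},
    {"dx": 0, "dy": 0, "yaw": 0, "dz": 0.014, "claw": 1},
    {"dx": 0, "dy": 0, "yaw": 0, "dz": 0.018, "claw": 1},
    {"dx": 0, "dy": 0, "yaw": 0, "dz": 0.018, "claw": 1},
  ],
)

```text
time: 56.02
tool_pos: [0.4646, 0.4121, 0.0277]
tool_rot: [0.0, 0.832, 0.555, 0.0]
contact_force: [-4.6, -3.4, 8.2]
gripper_width: 0.667
grasp_force: 66.8
```

Request:
send_rows(
  increments=[
    {"dx": 0, "dy": 0, "yaw": 0, "dz": -0.002, "claw": -0.8},
    {"dx": 0, "dy": 0, "yaw": 0, "dz": -0.002, "claw": -0.8},
    {"dx": 0, "dy": 0, "yaw": 0, "dz": -0.002, "claw": -0.8},
    {"dx": 0, "dy": 0, "yaw": 0, "dz": -0.002, "claw": -0.8},
    {"dx": 0, "dy": 0, "yaw": 0, "dz": -0.002, "claw": -0.8},
    {"dx": 0, "dy": 0, "yaw": 0, "dz": -0.05, "claw": -0.8},
    {"dx": 0, "dy": 0, "yaw": 0, "dz": -0.15, "claw": -1},
    {"dx": 0, "dy": 0, "yaw": 0, "dz": -0.27, "claw": -1},
    {"dx": 0, "dy": 0, "yaw": 0, "dz": -0.32, "claw": -1},
    {"dx": 0, "dy": 0, "yaw": 0, "dz": -0.32, "claw": -1},
    {"dx": 0, "dy": 0, "yaw": 0, "dz": -0.32, "claw": -1},
  ],
)

```text
time: 57.4
tool_pos: [0.4634, 0.4112, 0.1836]
tool_rot: [0.0, 0.832, 0.555, -0.002]
contact_force: [-0.3, -0.0, -1.1]
gripper_width: 1.0
grasp_force: 0.0
```

```bash
python3 - <<'E'
from h import *
moulds(.048,.48,.43,.2)
go((.617,-.0128,.185),91.5)
E
```

```text
centre [0.5064 0.4645] long -24.8 373 45
centre [0.4665 0.4125] long -22.7 316 38
at [0.4631 0.411  0.1829] h 67.42 F [-0.3 -0.1  0.6] w 0.998 t 57.45 j6 1.0
-> dx -0.6644 dy 0.6096 dz -0.0032 yaw -0.2802 rows>=8
```

Request:
send_rows(
  increments=[
    {"dx": -0.09, "dy": 0.08, "yaw": -0.04, "dz": 0, "claw": -1},
    {"dx": -0.18, "dy": 0.165, "yaw": -0.08, "dz": 0, "claw": -1},
    {"dx": -0.27, "dy": 0.25, "yaw": -0.12, "dz": 0, "claw": -1},
    {"dx": -0.36, "dy": 0.33, "yaw": -0.16, "dz": 0, "claw": -1},
    {"dx": -0.45, "dy": 0.41, "yaw": -0.2, "dz": 0, "claw": -1},
    {"dx": -0.54, "dy": 0.49, "yaw": -0.24, "dz": 0, "claw": -1},
    {"dx": -0.62, "dy": 0.57, "yaw": -0.27, "dz": 0, "claw": -1},
    {"dx": -0.6644, "dy": 0.6096, "yaw": -0.28, "dz": 0, "claw": -1},
    {"dx": -0.6644, "dy": 0.6096, "yaw": -0.28, "dz": 0, "claw": -1},
    {"dx": -0.6644, "dy": 0.6096, "yaw": -0.28, "dz": 0, "claw": -1},
    {"dx": -0.6644, "dy": 0.6096, "yaw": -0.28, "dz": 0, "claw": -1},
    {"dx": -0.6644, "dy": 0.6096, "yaw": -0.28, "dz": 0, "claw": -1},
  ],
)

```text
time: 58.95
tool_pos: [0.6178, -0.0109, 0.1856]
tool_rot: [-0.0, 0.697, 0.717, -0.0]
contact_force: [-0.1, 0.0, 0.1]
gripper_width: 0.996
grasp_force: 0.0
```

```bash
python3 - <<'E'
from h import *
moulds(.06,.617,.0,.12)
go((.617,-.0125,.035),91.5)
E
```

```text
centre [ 0.617  -0.0129] long 1.6 329 38
at [ 0.6179 -0.0111  0.1858] h 91.55 F [ 0.3  0.6 -0.4] w 1.0 t 59.0 j6 -0.17
-> dx -0.0028 dy -0.0020 dz 0.3015 yaw 0.0006 rows>=3
```

Request:
send_rows(
  increments=[
    {"dx": -0.003, "dy": -0.002, "yaw": 0, "dz": 0.1, "claw": -1},
    {"dx": -0.003, "dy": -0.002, "yaw": 0, "dz": 0.2, "claw": -1},
    {"dx": -0.003, "dy": -0.002, "yaw": 0, "dz": 0.26, "claw": -1},
    {"dx": -0.003, "dy": -0.002, "yaw": 0, "dz": 0.3, "claw": -1},
    {"dx": -0.003, "dy": -0.002, "yaw": 0, "dz": 0.3, "claw": -1},
    {"dx": -0.003, "dy": -0.002, "yaw": 0, "dz": 0.3, "claw": -1},
    {"dx": -0.003, "dy": -0.002, "yaw": 0, "dz": 0.3, "claw": 1},
    {"dx": -0.003, "dy": -0.002, "yaw": 0, "dz": 0.3, "claw": 1},
    {"dx": -0.003, "dy": -0.002, "yaw": 0, "dz": 0.3, "claw": 1},
    {"dx": -0.003, "dy": -0.002, "yaw": 0, "dz": 0.3, "claw": 1},
    {"dx": -0.003, "dy": -0.002, "yaw": 0, "dz": 0.3, "claw": 1},
    {"dx": -0.003, "dy": -0.002, "yaw": 0, "dz": 0.3, "claw": 1},
  ],
)

```text
time: 60.5
tool_pos: [0.6186, -0.0138, 0.0377]
tool_rot: [0.001, 0.698, 0.716, 0.001]
contact_force: [-0.4, -0.2, 6.9]
gripper_width: 0.661
grasp_force: 66.2
```

```bash
python3 - <<'E'
from h import *
go((.4379,.3505,.10),67.4,(.617,-.0126,.0357))
E
```

```text
at [ 0.6186 -0.0138  0.0377] h 91.48 F [-0.4 -0.2  6.9] w 0.661 t 60.5 j6 -0.17
-> dx 0.7351 dy -0.3389 dz -0.1301 yaw 0.2802 rows>=7
```

Request:
send_rows(
  increments=[
    {"dx": 0, "dy": 0, "yaw": 0, "dz": -0.05, "claw": 1},
    {"dx": 0, "dy": 0, "yaw": 0, "dz": -0.14, "claw": 1},
    {"dx": 0, "dy": 0, "yaw": 0, "dz": -0.25, "claw": 1},
    {"dx": 0, "dy": 0, "yaw": 0, "dz": -0.25, "claw": 1},
    {"dx": 0.1, "dy": -0.046, "yaw": 0.03, "dz": -0.25, "claw": 1},
    {"dx": 0.2, "dy": -0.092, "yaw": 0.08, "dz": -0.25, "claw": 1},
    {"dx": 0.3, "dy": -0.138, "yaw": 0.12, "dz": -0.25, "claw": 1},
    {"dx": 0.4, "dy": -0.184, "yaw": 0.16, "dz": -0.25, "claw": 1},
    {"dx": 0.5, "dy": -0.23, "yaw": 0.2, "dz": -0.25, "claw": 1},
    {"dx": 0.6, "dy": -0.277, "yaw": 0.24, "dz": -0.25, "claw": 1},
    {"dx": 0.68, "dy": -0.313, "yaw": 0.27, "dz": -0.25, "claw": 1},
    {"dx": 0.735, "dy": -0.339, "yaw": 0.28, "dz": -0.25, "claw": 1},
    {"dx": 0.735, "dy": -0.339, "yaw": 0.28, "dz": -0.25, "claw": 1},
    {"dx": 0.735, "dy": -0.339, "yaw": 0.28, "dz": -0.2, "claw": 1},
    {"dx": 0.735, "dy": -0.339, "yaw": 0.28, "dz": -0.13, "claw": 1},
    {"dx": 0.735, "dy": -0.339, "yaw": 0.28, "dz": -0.13, "claw": 1},
    {"dx": 0.735, "dy": -0.339, "yaw": 0.28, "dz": -0.13, "claw": 1},
    {"dx": 0.735, "dy": -0.339, "yaw": 0.28, "dz": -0.13, "claw": 1},
  ],
)

```text
time: 62.75
tool_pos: [0.4394, 0.3498, 0.1026]
tool_rot: [0.0, 0.832, 0.555, 0.002]
contact_force: [-0.2, -0.1, -1.0]
gripper_width: 0.658
grasp_force: 65.4
```

```bash
python3 - <<'E'
from h import *
go((.4379,.3505,.0275),67.4)
moulds(.048,.48,.43,.2)
E
```

```text
at [0.4394 0.3498 0.1026] h 67.4 F [-0.2 -0.1 -1. ] w 0.658 t 62.75 j6 0.93
-> dx -0.0003 dy -0.0036 dz 0.1502 yaw -0.0000 rows>=2
centre [0.4663 0.4129] long -22.9 757 92
```

Request:
send_rows(
  increments=[
    {"dx": 0, "dy": -0.004, "yaw": 0, "dz": 0.05, "claw": 1},
    {"dx": 0, "dy": -0.004, "yaw": 0, "dz": 0.1, "claw": 1},
    {"dx": 0, "dy": -0.004, "yaw": 0, "dz": 0.13, "claw": 1},
    {"dx": 0, "dy": -0.004, "yaw": 0, "dz": 0.14, "claw": 1},
    {"dx": 0, "dy": -0.004, "yaw": 0, "dz": 0.148, "claw": 1},
    {"dx": 0, "dy": -0.004, "yaw": 0, "dz": 0.148, "claw": 1},
    {"dx": 0, "dy": -0.004, "yaw": 0, "dz": 0.148, "claw": 1},
  ],
)

```text
time: 63.68
tool_pos: [0.4372, 0.3508, 0.0278]
tool_rot: [0.0, 0.832, 0.555, 0.001]
contact_force: [-0.1, 0.2, 1.7]
gripper_width: 0.66
grasp_force: 65.6
```

Request:
send_rows(
  increments=[
    {"dx": 0, "dy": 0, "yaw": 0, "dz": 0.002, "claw": 1},
    {"dx": 0, "dy": 0, "yaw": 0, "dz": 0.002, "claw": -0.8},
    {"dx": 0, "dy": 0, "yaw": 0, "dz": 0, "claw": -0.8},
    {"dx": 0, "dy": 0, "yaw": 0, "dz": 0, "claw": -0.8},
    {"dx": 0, "dy": 0, "yaw": 0, "dz": 0, "claw": -0.8},
    {"dx": 0, "dy": 0, "yaw": 0, "dz": 0, "claw": -0.8},
    {"dx": 0, "dy": 0, "yaw": 0, "dz": -0.05, "claw": -0.8},
    {"dx": 0, "dy": 0, "yaw": 0, "dz": -0.15, "claw": -1},
    {"dx": 0, "dy": 0, "yaw": 0, "dz": -0.27, "claw": -1},
    {"dx": 0, "dy": 0, "yaw": 0, "dz": -0.39, "claw": -1},
    {"dx": 0, "dy": 0, "yaw": 0, "dz": -0.5, "claw": -1},
    {"dx": -0.3, "dy": 0, "yaw": 0, "dz": -0.5, "claw": -1},
    {"dx": -0.3, "dy": 0, "yaw": 0, "dz": -0.5, "claw": -1},
    {"dx": -0.3, "dy": 0, "yaw": 0, "dz": -0.5, "claw": -1},
    {"dx": -0.3, "dy": 0, "yaw": 0, "dz": -0.5, "claw": -1},
  ],
)

```text
time: 65.55
tool_pos: [0.3785, 0.2109, 0.2769]
tool_rot: [0.0, 0.832, 0.554, 0.001]
contact_force: [0.3, -0.2, -0.3]
gripper_width: 1.001
grasp_force: 0.0
```

```bash
python3 - <<'E'
from h import *
moulds(.048,.48,.43,.2)
a=manip.grab_frame("top");save(a,"pics/t9.png",(60,90,430,310),2.1)
E
```

```text
centre [0.4392 0.3508] long -22.8 234 23
```

View pics/t9.png

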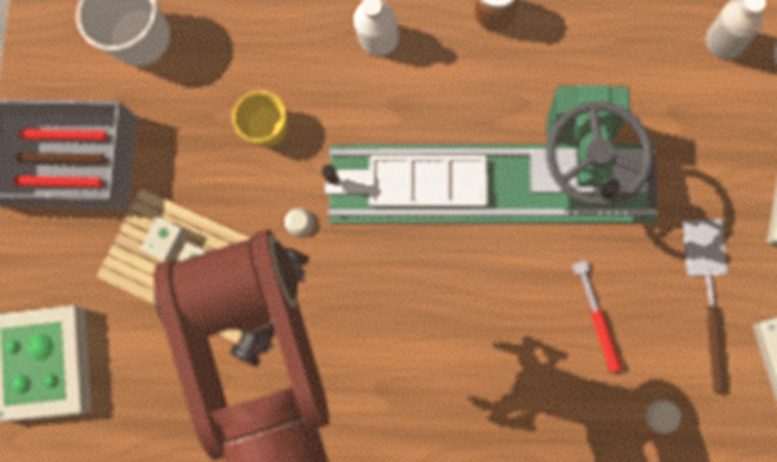

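Request:
send_rows(
  increments=[
    {"dx": -0.12, "dy": 0, "yaw": 0, "dz": 0, "claw": -1},
    {"dx": -0.24, "dy": 0.03, "yaw": 0, "dz": 0, "claw": -1},
    {"dx": -0.36, "dy": 0.08, "yaw": 0, "dz": 0, "claw": -1},
    {"dx": -0.48, "dy": 0.15, "yaw": 0, "dz": 0, "claw": -1},
    {"dx": -0.55, "dy": 0.2, "yaw": 0, "dz": 0, "claw": -1},
    {"dx": -0.55, "dy": 0.2, "yaw": 0, "dz": 0, "claw": -1},
    {"dx": -0.55, "dy": 0.2, "yaw": 0, "dz": 0, "claw": -1},
    {"dx": -0.55, "dy": 0.2, "yaw": 0, "dz": 0, "claw": -1},
  ],
)

```text
time: 66.65
tool_pos: [0.3658, -0.0794, 0.2767]
tool_rot: [-0.0, 0.831, 0.556, 0.0]
contact_force: [-0.5, -0.5, -0.2]
gripper_width: 0.998
grasp_force: 0.0
```

```bash
python3 - <<'E'
from h import *
print(manip.state()["tool_pos"])
a=manip.grab_frame("top");save(a,"pics/t10.png",(60,100,330,300),2.9)
E
```

```text
[ 0.36578984 -0.07936538  0.27671649]
```

View pics/t10.png

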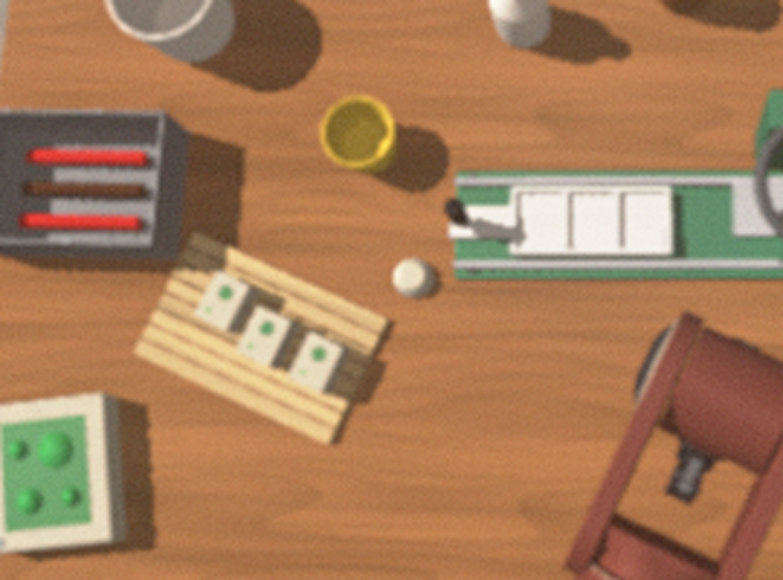

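All three moulds lie flat on the board (crop pixels (222,300), (265,337), (317,362)). The sled is out and its bays are empty, and the other things on the bench are where they were.

```bash
python3 -c "
from plant import manip
print(manip.job_done())"
```

```text
the job is handed in; nothing more can be done
None
```

Job handed in at about 67 s: all three moulds were pressed (wheel to about 6.6 rad, then back to about -0.1) and now lie flat on the drying board, though one was knocked about 3 cm along the board after I set it down and I left it there.

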